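True a drone propeller guard: find the high spot

TASK

Gently push the pointer's carriage along its rail fully home so that the pointer rides on the rim of the propeller guard. Then turn the guard slowly (well under half a turn a second) and gently, pushing it round by the crank pin with light fingertip pressure (no clamping), feel for its one highest spot (a second, lower swell is a false one), and leave the guard standing still, let go, with the highest spot right under the pointer. Leave the other things on the desk alone.

Things in the scene. Friction and masses are not known exactly. Their poses are not given: they have to be found in the camera images.
- stand: Truing stand fixed to the desk: grey base plate 235 x 150 mm, 18 mm thick, with an upright spindle. Origin on the desk under the spindle axis; its +x points from the spindle to the pointer (plate from x = -85 to 150 mm, y = -75 to 75 mm), z up.
- axis_top (a point): Point on the spindle axis at the top face of the aluminium faceplate (116 mm across, 62 mm above the desk). A nut 18 mm across stands 5 mm proud of it here.
- pin_top (a point): Centre of the top of the sprung crank pin: steel, 14 mm thick, 64 to 102 mm above the desk, 45 mm from the spindle axis; gives 0.25 mm per N along the turn. Bearing drag about 5 N at the pin (less is read while paused). With the carriage home, climbing the high spot adds 2 to 4 N, the false swell under 1 N; on top of a swell the drag is plain again, past the top about as much less.
- tab_top (a point): Centre of the top of the carriage's push plate, 101 mm above the desk: 36 mm along the stand's x, 8 mm along y, from 31 to 101 mm above the desk, on a rubber mount that gives 0.4 mm per N (8 mm at most). At rest it lies 35 mm to the stand's +y of the carriage's origin. Push its outer (+y) face towards the stand's -y.
- quad: Bystander: racing quadcopter, 170 mm square over its motors, propellers sticking out to 280 mm, 61 mm high. Origin under its centre.
- battery: Bystander: battery pack 75 x 36 x 34 mm lying on the desk. Origin under its centre.
- driver: Bystander: screwdriver 170 mm long lying on the desk along its x. Origin under its centre.
- water: Bystander: water bottle, 64 mm across, 190 mm tall, standing. Origin under its centre.
- guard_mid (a point): Point on the spindle axis inside the black round propeller guard (140 mm across, 40 to 56 mm above the desk), clamped under the faceplate at an angle that differs each time. Its rim has one highest spot, 5 mm proud, tapering off over about 30 degrees either side, and one false swell, 2 mm proud over about 24 degrees either side, 2.4 rad away. The frame does not turn with it.
- wheel: Faceplate, pin and guard, turning together on the spindle. Origin on the desk under the spindle axis; the pin lies along its -x, so its x axis does not tell where the high spot is. No end stops; stays wherever it is left.
- carriage: Steel block on a rail on the stand, carrying the sprung pointer. Origin at desk height under its middle, 117 mm along the stand's +x. It slides along the stand's y: y = 45 mm fully back, y = 0 fully home against a hard stop; about 4 N of drag, stays where left. Block 36 x 46 mm, 29 to 69 mm above the desk, with a push plate on its +y side.
- pointer_mid (a point): Middle of the pointer: a steel rod through the carriage, 48 mm above the desk, with an 8 mm ball tip towards the spindle (this point is fixed to the carriage). With the carriage home the tip just clears the plain rim; a swell pushes it back against its spring (2.8 N plus 4 N per mm): about 7 N on top of the false swell, 15 N on top of the high spot. The tip is slippery.

How it is judged:
By the outcome, as a careful person would: the job done as asked, in the order asked, and still so for the second after the job is handed in, with the robot touching nothing.
It also fails if it takes over 72 s, if anything falls off the work surface, if the arm or the gripper's body presses on something with over 40 N, if the wrist force passes 120 N, or if a joint passes its speed limit or range.

ROBOT

A 7-joint arm with a two-finger parallel gripper is mounted at the origin on the work surface. World frame = base frame: x ahead of the robot, y to its left, z up, the work surface at z = 0. Lengths are in m, angles in rad, forces in N, time in s.
With the tool pointing down it reaches from about 0.4 to 0.85 m from the base axis. Payload 10.4 kg.
Tool frame: the origin (TCP) lies at the very end of the fingers, on their centre line; the grasp point (between the pads) lies 19 mm behind it (manip.grasp_offset is the distance from the TCP to the grasp point, in m); z points along the fingers, x is the direction in which the jaws open and shut, and the axes are right-handed (so a half turn about z gives the same grasp; the last joint's range is limited). The gripper opens to 87 mm and grips with 3 to 60 N. Pads are 19 mm wide; open, the fingers measure 117 mm over their backs; the gripper's body (75 mm by 190 mm) begins 51 mm behind the grasp point.
Start: joints at [-1.342, 0.332, -0.065, 1.46, 0.022, 1.35, -0.088], TCP at [0.156, 0.605, 0.223] pointing down, gripper open.
Joint ranges: [-2.6, 2.6], [-0.5, 2.12], [-1.47, 1.34], [0.16, 2.42], [-1.27, 4.41], [0.06, 2.06], [-2.6, 2.6]. Speed limits (rad/s): [2.22, 2.22, 2.79, 2.79, 3.14, 3.14, 3.14].

INTERFACE

Orientations are given as a unit quaternion [w, x, y, z].
In Python, from bench import manip, vision, ticket gives the robot as it stands. The module is installed in compiled form; this text tells all that it offers.
- The arm moves only by the tool apply_moves, never from a script. Its argument "series" is a list of rows, each an object of numbers: "rx", "ry", "rz": the turn, a rotation vector about the world's x, y, z in degrees; "dx", "dy", "dz": the shift along the world's x, y, z in m; "grip": the opening, from 0 (shut) to 1 (fully open). In form: [{"rx": .., "ry": .., "rz": .., "dx": .., "dy": .., "dz": .., "grip": ..}, ...]. A call has 1 to 10 rows; each row shifts and turns the commanded pose from where the row before left it; what a row does not reach is not made up. A row lasts 1/10 s, in which the tool goes at most 50 mm and 8.59 degrees, less where a joint would pass 70% of its speed; a pose out of reach is approached as far as the arm can. A call with a gripper value outside its range is refused whole. The fingers move at their own pace and stop on an object; the grip force is fixed at half the most. Time passes only in rows, so rows that do not move let the fingers close. It gives the time, the measured TCP pose, the force and the opening at its end, in the units of the state.
- manip.get_obs(): the state, without advancing time (a new reading comes with each control period).
- vision.grab_frame(name): name is "scene" or "top" or "wrist"; returns a dict with "color" (420x560x3 uint8, blue, green, red), "range_z" (420x560 float32, m along the optical axis (not along the pixel's ray), 0 where there is no reading), "K" (3x3 intrinsics, pixels), "k1" (the pictures are not rectified: a ray, as slopes to the right and down, at radius r is drawn at 1 + k1 r^2 times it, then the intrinsics apply), "rvec" (rotation vector, rad) and "tvec" (3), from world to camera coordinates, as OpenCV has them. Camera axes: x right, y down, z forward; pixel columns grow to the right and rows downward; lengths in m; the calibration is good to about 2 mm. A picture is of the moment at which its call begins.
- ticket.sign_off(): hands the job in, once; it reports no verdict.
Trained networks look in the newest picture that a camera, given by its name, has taken for a name from the list of things; names that differ only in an ending like _2 or _b are one class to them, and where a whole thing is asked for, a point or a joint stands for the part that bears it (a point fixed in the world has none). Each returns a list of dicts, best first, with "conf" (0 to 1); they miss things now and then, are a little off and sometimes report something else, mostly with a low value. They report only what shows in the picture. A call takes as long as a camera call.
- vision.cut_out(camera, label): "region" (420x560 bool, what is visible of it).
- vision.place_of(camera, label): "position" ([x, y, z] in m, in the coordinates of the camera as it stood for that picture, good to about 4 mm: a listed point, or the origin of a listed thing).
The state is a dict: "time": time; "joints": joint angles; "joint_vel": joint speeds; "joint_torque": joint torques, N m; "tool_pos": TCP position; "tool_rot": TCP orientation; "contact_force": force on the tool from outside, world axes, zero at the start; "torque": the same for the moment, N m; "grip_width": finger opening in m.
Only numpy, scipy, OpenCV 4.12 (cv2) and the standard library are available. Lean on these libraries where they do the work, as an engineer would, in place of code of your own. Each camera call takes 0.05 s, during which the arm holds its last target. There are 200 camera calls.

## Working session

There is one attempt and no reset: what is moved stays moved. The work goes in short steps, Python scripts to look and compute and a tool call to move; the robot and the scene stay as the last step left them, time stands still between calls to the robot, and variables do not carry over. Pictures are saved under pics/ and viewed, about 8 in all and at most 12, crops included, and the job is handed in when it is done.

Besides the shell and the picture viewer there is one more tool, called in YAML: its name, and indented under it one key for each argument. apply_moves: Moves the arm, as the interface text tells. Its arguments: {"type":"object","properties":{"series":{"type":"array"}},"required":["series"]}

```bash
mkdir -p pics; cat > h.py <<'E'
import numpy as np, cv2
from bench import manip, vision, ticket
def w(f,p):
    R=cv2.Rodrigues(np.array(f["rvec"],float))[0]
    return R.T@(np.array(p,float)-np.array(f["tvec"],float).ravel())
E
python3 - <<'E'
from h import *
for c in ["scene","top"]:
    f=vision.grab_frame(c); cv2.imwrite(f"pics/{c}1.png",f["color"])
    for n in ["stand","axis_top","pin_top","tab_top","guard_mid","wheel","carriage","pointer_mid","quad","battery","driver","water"]:
        r=vision.place_of(c,n)
        print(c,n,[(round(d["conf"],2),w(f,d["position"]).round(3).tolist()) for d in r[:2]])
o=manip.get_obs();print({k:np.round(v,3).tolist() for k,v in o.items()})
E
```

```text
scene stand [(0.96, [0.558, -0.033, -0.001])]
scene axis_top [(0.57, [0.559, -0.032, 0.065])]
scene pin_top [(0.48, [0.519, -0.023, 0.104])]
scene tab_top [(0.63, [0.52, -0.029, 0.105]), (0.53, [0.701, -0.008, 0.102])]
scene guard_mid [(0.88, [0.56, -0.03, 0.049])]
scene wheel [(0.17, [0.442, 0.312, 0.001])]
scene carriage [(0.85, [0.683, -0.037, -0.002])]
scene pointer_mid [(0.98, [0.685, -0.04, 0.047])]
scene quad [(0.81, [0.414, -0.4, -0.002]), (0.28, [0.559, -0.034, -0.003])]
scene battery [(0.59, [0.439, 0.312, -0.004]), (0.51, [0.521, -0.028, 0.103])]
scene driver [(0.59, [0.632, 0.403, -0.004])]
scene water [(0.65, [0.718, -0.366, -0.004])]
top stand [(0.87, [0.561, -0.035, -0.001])]
top axis_top [(0.86, [0.559, -0.031, 0.062])]
top pin_top [(0.37, [0.517, -0.029, 0.102]), (0.18, [0.558, -0.034, 0.063])]
top tab_top [(0.54, [0.408, -0.401, -0.004]), (0.46, [0.697, -0.009, 0.098])]
top guard_mid [(0.97, [0.561, -0.033, 0.052])]
top wheel [(0.77, [0.559, -0.037, 0.001])]
top carriage [(0.56, [0.682, -0.038, 0.002])]
top pointer_mid [(0.76, [0.686, -0.036, 0.047])]
top quad [(0.83, [0.406, -0.398, -0.004]), (0.19, [0.721, -0.362, -0.002])]
top battery [(0.69, [0.718, -0.362, 0.001]), (0.65, [0.437, 0.316, 0.001])]
top driver [(0.72, [0.627, 0.404, -0.001])]
top water [(0.91, [0.718, -0.363, -0.0])]
{'time': 1.3, 'joints': [-1.342, 0.332, -0.065, 1.46, 0.022, 1.35, -0.089], 'joint_vel': [-0.001, 0.001, -0.002, 0.001, 0.002, 0.001, -0.001], 'joint_torque': [-0.001, -62.305, 0.024, -39.012, -0.061, 0.031, 0.0], 'tool_pos': [0.156, 0.605, 0.223], 'tool_rot': [-0.0, 0.79, 0.613, 0.0], 'contact_force': [0.721, -0.191, 0.104], 'torque': [-0.01, 0.003, 0.014], 'grip_width': 0.087}
```

View pics/top1.png

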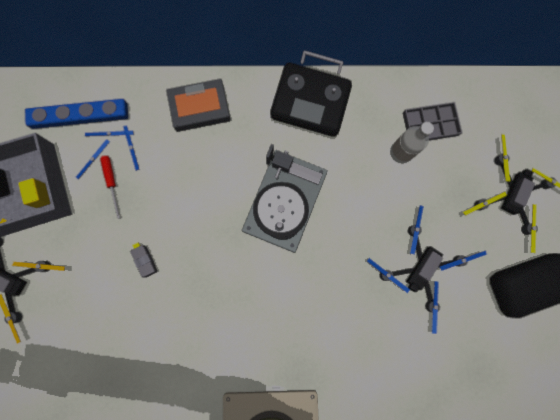

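View pics/scene1.png

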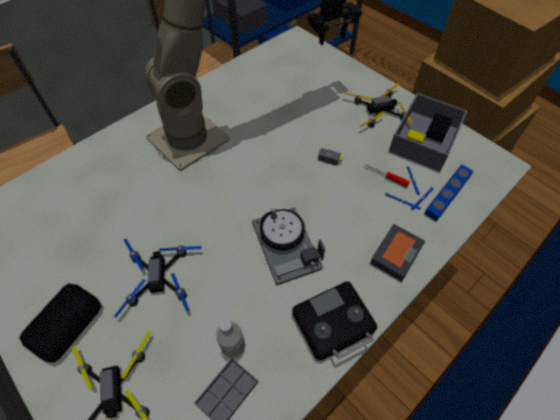

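Top view: wheel at pixel (281,209), with the carriage block and push plate near (283,160) and (270,155). The stand's +x points up and to the right, at a yaw of about -23°. The scene view shows nothing that blocks the way. Next I move above the stand for a close wrist view.

apply_moves:
  series:
    - {"dx": 0.026, "dy": -0.041, "dz": 0.007, "grip": 0}
    - {"dx": 0.026, "dy": -0.041, "dz": 0.007, "grip": 0}
    - {"dx": 0.026, "dy": -0.041, "dz": 0.007, "grip": 0}
    - {"dx": 0.026, "dy": -0.041, "dz": 0.007, "grip": 0}
    - {"dx": 0.026, "dy": -0.041, "dz": 0.007, "grip": 0}
    - {"dx": 0.026, "dy": -0.041, "dz": 0.007, "grip": 0}
    - {"dx": 0.026, "dy": -0.041, "dz": 0.007, "grip": 0, "rz": -3}
    - {"dx": 0.026, "dy": -0.041, "dz": 0.007, "grip": 0, "rz": -3}
    - {"dx": 0.026, "dy": -0.041, "dz": 0.007, "grip": 0, "rz": -3}
    - {"dx": 0.026, "dy": -0.041, "dz": 0.007, "grip": 0}

```text
$.series[0]: bad value
```

apply_moves:
  series:
    - {"dx": 0.026, "dy": -0.041, "dz": 0.007, "grip": 0}
    - {"dx": 0.026, "dy": -0.041, "dz": 0.007, "grip": 0}
    - {"dx": 0.026, "dy": -0.041, "dz": 0.007, "grip": 0}
    - {"dx": 0.02, "dy": -0.03, "dz": 0.005, "grip": 0}
    - {"grip": 0}
    - {"grip": 0}

```text
$.series[0]: bad value
```

```bash
python3 - <<'E'
from h import *
o=manip.get_obs();print({k:np.round(v,3).tolist() for k,v in o.items() if k in("time","tool_pos","tool_rot","contact_force","grip_width","joints")})
for c in ["wrist","top"]:
    f=vision.grab_frame(c); cv2.imwrite(f"pics/{c}2.png",f["color"]); np.savez(f"pics/{c}2.npz",**f)
    if c=="wrist":
        R=cv2.Rodrigues(np.array(f["rvec"],float))[0]; print("cam",w(f,[0,0,0]),R[2])
        for n in ["axis_top","pin_top","tab_top","carriage","stand","pointer_mid"]:
            r=vision.place_of(c,n)
            print(c,n,[(round(d["conf"],2),w(f,d["position"]).round(3).tolist()) for d in r[:2]])
E
```

```text
{'time': 1.3, 'joints': [-1.342, 0.332, -0.065, 1.46, 0.022, 1.35, -0.089], 'tool_pos': [0.156, 0.605, 0.223], 'tool_rot': [-0.0, 0.79, 0.613, 0.0], 'contact_force': [0.721, -0.191, 0.104], 'grip_width': 0.087}
cam [0.07464069 0.6261531  0.38550784] [ 0.29405376 -0.07661083 -0.95271358]
wrist axis_top []
wrist pin_top []
wrist tab_top []
wrist carriage []
wrist stand []
wrist pointer_mid []
```

apply_moves:
  series:
    - {"rx": 0, "ry": 0, "rz": 0, "dx": 0.026, "dy": -0.041, "dz": 0.007, "grip": 0}
    - {"rx": 0, "ry": 0, "rz": 0, "dx": 0.026, "dy": -0.041, "dz": 0.007, "grip": 0}
    - {"rx": 0, "ry": 0, "rz": 0, "dx": 0.026, "dy": -0.041, "dz": 0.007, "grip": 0}
    - {"rx": 0, "ry": 0, "rz": 0, "dx": 0.026, "dy": -0.041, "dz": 0.007, "grip": 0}
    - {"rx": 0, "ry": 0, "rz": 0, "dx": 0.026, "dy": -0.041, "dz": 0.007, "grip": 0}
    - {"rx": 0, "ry": 0, "rz": 0, "dx": 0.026, "dy": -0.041, "dz": 0.007, "grip": 0}
    - {"rx": 0, "ry": 0, "rz": -3, "dx": 0.026, "dy": -0.041, "dz": 0.007, "grip": 0}
    - {"rx": 0, "ry": 0, "rz": -3, "dx": 0.026, "dy": -0.041, "dz": 0.007, "grip": 0}
    - {"rx": 0, "ry": 0, "rz": -3, "dx": 0.026, "dy": -0.041, "dz": 0.007, "grip": 0}
    - {"rx": 0, "ry": 0, "rz": 0, "dx": 0.026, "dy": -0.041, "dz": 0.007, "grip": 0}

```text
time: 2.7
tool_pos: [0.4164, 0.1934, 0.2932]
tool_rot: [-0.0, 0.836, 0.548, 0.001]
contact_force: [0.1, 1.5, -0.3]
grip_width: 0.015
```

apply_moves:
  series:
    - {"rx": 0, "ry": 0, "rz": 0, "dx": 0.026, "dy": -0.041, "dz": 0.007, "grip": 0}
    - {"rx": 0, "ry": 0, "rz": 0, "dx": 0.026, "dy": -0.041, "dz": 0.007, "grip": 0}
    - {"rx": 0, "ry": 0, "rz": 0, "dx": 0.026, "dy": -0.041, "dz": 0.007, "grip": 0}
    - {"rx": 0, "ry": 0, "rz": 0, "dx": 0.02, "dy": -0.03, "dz": 0.005, "grip": 0}
    - {"rx": 0, "ry": 0, "rz": 0, "dx": 0, "dy": 0, "dz": 0, "grip": 0}
    - {"rx": 0, "ry": 0, "rz": 0, "dx": 0, "dy": 0, "dz": 0, "grip": 0}

```text
time: 3.3
tool_pos: [0.5138, 0.0419, 0.3185]
tool_rot: [-0.0, 0.836, 0.548, -0.0]
contact_force: [0.4, 1.3, -1.3]
grip_width: 0.0005
```

```bash
python3 - <<'E'
from h import *
o=manip.get_obs();print({k:np.round(v,3).tolist() for k,v in o.items() if k in("time","tool_pos","tool_rot","contact_force","grip_width","joints")})
for c in ["wrist"]:
    f=vision.grab_frame(c); cv2.imwrite(f"pics/{c}3.png",f["color"]); np.savez(f"pics/{c}3.npz",**f)
    R=cv2.Rodrigues(np.array(f["rvec"],float))[0]; print("cam",w(f,[0,0,0]),R[2])
    for n in ["axis_top","pin_top","tab_top","carriage","stand","pointer_mid"]:
            r=vision.place_of(c,n)
            print(c,n,[(round(d["conf"],2),w(f,d["position"]).round(3).tolist()) for d in r[:2]])
E
```

```text
{'time': 3.3, 'joints': [-0.686, 0.038, 0.538, 1.613, -0.02, 1.496, 1.013], 'tool_pos': [0.514, 0.042, 0.319], 'tool_rot': [-0.0, 0.836, 0.548, -0.0], 'contact_force': [0.36, 1.263, -1.35], 'grip_width': 0.001}
cam [0.43708104 0.0753531  0.48146305] [ 0.27827368 -0.12207125 -0.95271316]
wrist axis_top [(0.8, [0.562, -0.032, 0.064]), (0.21, [0.438, 0.311, 0.002])]
wrist pin_top [(0.41, [0.52, -0.029, 0.103])]
wrist tab_top []
wrist carriage []
wrist stand [(0.85, [0.56, -0.037, 0.001])]
wrist pointer_mid []
```

View pics/wrist3.png

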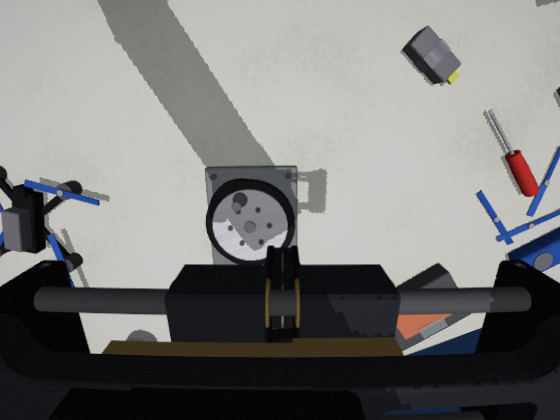

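Wrist view: guard ring at pixel (250,222) with about an 86 px diameter, pin at about (240,200), and the gripper hides everything below row 260. I'll measure the rim radius against angle and the stand's yaw.

```bash
cat >> h.py <<'E'
def ray_plane(f,uv,z):
    K=np.array(f["K"]);k1=float(f["k1"])
    p=cv2.undistortPoints(np.array(uv,float).reshape(-1,1,2),K,np.array([k1,0,0,0,0.]))[:,0]
    R=cv2.Rodrigues(np.array(f["rvec"],float))[0]; C=w(f,[0,0,0])
    d=np.c_[p,np.ones(len(p))]@R
    return C+d*((z-C[2])/d[:,2])[:,None]
def proj(f,P):
    return cv2.projectPoints(np.array(P,float).reshape(-1,1,3),np.array(f["rvec"],float),np.array(f["tvec"],float),np.array(f["K"]),np.array([float(f["k1"]),0,0,0,0.]))[0][:,0]
def polar(f,c,z,r0,r1,dr=0.0005,da=3):
    a=np.radians(np.arange(0,360,da)); r=np.arange(r0,r1,dr)
    A,Rr=np.meshgrid(a,r,indexing='ij')
    P=np.stack([c[0]+Rr*np.cos(A),c[1]+Rr*np.sin(A),np.full_like(A,z)],-1)
    uv=proj(f,P.reshape(-1,3)).reshape(A.shape+(2,)).astype(np.float32)
    return cv2.remap(f["color"],uv[...,0],uv[...,1],cv2.INTER_LINEAR),a,r
E
python3 - <<'E'
from h import *
ims=[]
for n in ["wrist3","top2"]:
    f=dict(np.load(f"pics/{n}.npz"))
    print(n, f["K"][0,0], f["k1"])
    g,a,r=polar(f,(0.5605,-0.033),0.056,0.045,0.095,0.0002,1)
    ims.append(cv2.resize(g,(360*2//2*1,250)) if 0 else cv2.rotate(g,cv2.ROTATE_90_COUNTERCLOCKWISE))
    # rectified overhead at z=.018, 1mm/px world window x .42..0.78, y -.22...18
    X,Y=np.meshgrid(np.arange(.42,.78,.001),np.arange(-.2,.16,.001),indexing='ij')
    uv=proj(f,np.stack([X,Y,0*X+.018],-1).reshape(-1,3)).reshape(X.shape+(2,)).astype(np.float32)
    cv2.imwrite(f"pics/rect_{n}.png",cv2.resize(cv2.remap(f["color"],uv[...,0],uv[...,1],cv2.INTER_LINEAR)[::-1,::-1],None,fx=1,fy=1))
out=np.vstack([np.clip(cv2.resize(i,(720,250)).astype(float)*2,0,255) for i in ims])
cv2.imwrite("pics/polar.png",out)
cv2.imwrite("pics/rect.png",np.clip(np.hstack([cv2.imread("pics/rect_wrist3.png"),cv2.imread("pics/rect_top2.png")]).astype(float)*1.7,0,255))
E
```

```text
wrist3 291.04598966218515 -0.05643934650923224
top2 418.18851714207665 -0.012895137276749319[ WARN:0@0.884] global loadsave.cpp:1063 imwrite_ Unsupported depth image for selected encoder is fallbacked to CV_8U.
```

View pics/polar.png

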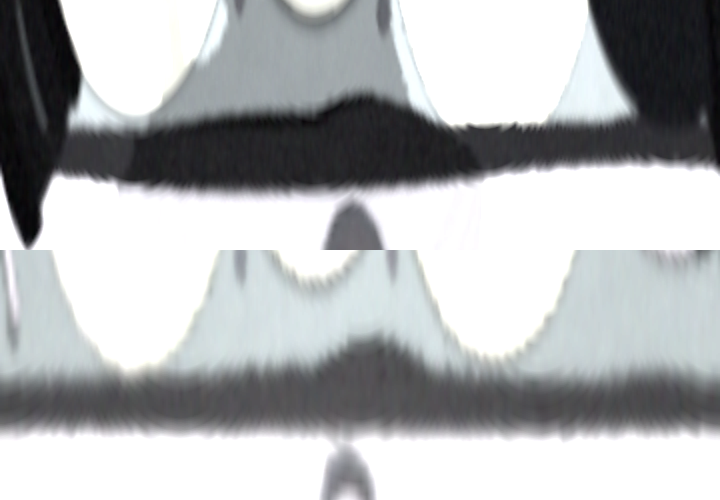

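View pics/rect.png

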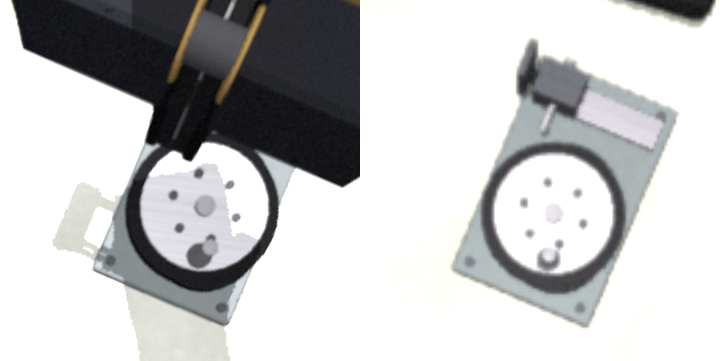

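The polar unwrap shows one clear swell on the rim at about 183°, about 30° either side, in both cameras. The rectified view gives a stand yaw of about -22°. I'll refine the yaw and axis with line fits.

```bash
python3 - <<'E'
from h import *
f=dict(np.load("pics/top2.npz"))
a,b=np.arange(.46,.78,.0005),np.arange(-.16,.10,.0005)
X,Y=np.meshgrid(a,b,indexing='ij')
def rect(z):
    uv=proj(f,np.stack([X,Y,0*X+z],-1).reshape(-1,3)).reshape(X.shape+(2,)).astype(np.float32)
    return cv2.remap(f["color"],uv[...,0],uv[...,1],cv2.INTER_LINEAR).astype(int).mean(2)
g=rect(.018); print(g[5,5],g[200:210,250].mean())
# right edge: per row x, last (lowest y) dark pixel
t=(g[5,5]+75)/2; m=g<90
pr=[]
for i,x in enumerate(a):
    j=np.where(m[i])[0]
    if len(j) and .50<x<.66: pr.append((x,b[j[0]]))
vx,vy,x0,y0=cv2.fitLine(np.array(pr,np.float32),cv2.DIST_HUBER,0,.01,.01).ravel(); print("right edge yaw",np.degrees(np.arctan2(vy,vx)),x0,y0,len(pr))
pr=[]
for k,y in enumerate(b):
    j=np.where(m[:,k])[0]
    if len(j) and -.05<y<.05: pr.append((a[j[0]],y))
vx,vy,x1,y1=cv2.fitLine(np.array(pr,np.float32),cv2.DIST_HUBER,0,.01,.01).ravel(); print("bottom edge",np.degrees(np.arctan2(vy,vx)),x1,y1)
for yaw in (-22,-24):
  c,s=np.cos(np.radians(yaw)),np.sin(np.radians(yaw)); xh=np.array([c,s]); yh=np.array([-s,c])
  print(yaw,"axis",((x1*xh[0]+y1*xh[1])+.085)*xh+((x0*yh[0]+y0*yh[1])+.075)*yh)
# faceplate circle
g=rect(.062); mm=((g>140)&(np.hypot(X-.56,Y+.033)<.063)).astype(np.uint8)
cn=max(cv2.findContours(mm,cv2.RETR_EXTERNAL,cv2.CHAIN_APPROX_NONE)[0],key=len)
(cx,cy),r=cv2.minEnclosingCircle(cn); print("face",.46+cy*.0005,-.16+cx*.0005,r*.0005)
E
```

```text
156.66666666666666 137.2
right edge yaw 1.958146 0.59635 -0.0995 313
bottom edge 60.139908 0.4998 -0.0016999997
-22 axis [ 0.5862862  -0.01454385]
-24 axis [ 0.58758955 -0.01350187]
face 0.5598512573242188 -0.03266057586669921 0.056706775665283204
```

```bash
python3 - <<'E'
from h import *
f=dict(np.load("pics/top2.npz"))
a,b=np.arange(.46,.78,.0005),np.arange(-.16,.10,.0005)
X,Y=np.meshgrid(a,b,indexing='ij')
uv=proj(f,np.stack([X,Y,0*X+.018],-1).reshape(-1,3)).reshape(X.shape+(2,)).astype(np.float32)
g=cv2.remap(f["color"],uv[...,0],uv[...,1],cv2.INTER_LINEAR).astype(int).mean(2)
print(np.round(g[::80,::40]))
for t in (115,125,135):
  m=cv2.morphologyEx((g<t).astype(np.uint8),cv2.MORPH_OPEN,np.ones((9,9)))
  cn=max(cv2.findContours(m,cv2.RETR_EXTERNAL,cv2.CHAIN_APPROX_NONE)[0],key=cv2.contourArea)[:,0]
  P=np.c_[a[cn[:,1]],b[cn[:,0]]].astype(np.float32)
  for yaw in [-22.5]:
    c,s=np.cos(np.radians(yaw)),np.sin(np.radians(yaw)); Q=(P-[.5599,-.0327])@np.array([[c,-s],[s,c]])
    for nm,sel,col in (("back",(abs(Q[:,0]+.085)<.012)&(abs(Q[:,1])<.06),0),("right",(abs(Q[:,1]+.075)<.012)&(Q[:,0]>-.07)&(Q[:,0]<.13),1),("left",(abs(Q[:,1]-.075)<.012)&(Q[:,0]>-.07)&(Q[:,0]<.08),1)):
      q=Q[sel].astype(np.float32)
      if len(q)<20: print(t,nm,len(q)); continue
      v=cv2.fitLine(q,cv2.DIST_HUBER,0,.01,.01).ravel(); ang=np.degrees(np.arctan2(v[1],v[0]))
      print(t,nm,len(q),"dev",round((ang+45)%90-45,2),np.median(q[:,col]).round(4))
E
```

```text
[[157. 156. 155. 155. 155. 104. 155. 158. 157. 157. 156. 157. 156.]
 [157. 156. 156. 155. 111.  40.  42.  43.  83. 110.  90. 152. 152.]
 [156. 156. 156.  54. 160. 160. 111. 160. 159.  94. 111. 146. 154.]
 [156. 154. 101.  39. 160. 156. 159. 159. 143. 157. 120. 158. 157.]
 [156. 129. 104. 104.  42. 124. 160. 159.  49. 101. 158. 158. 158.]
 [156. 116. 129. 131. 133.  89. 104. 101. 105. 157. 157. 157. 158.]
 [158. 158. 157. 157. 114.  71.  71.  72.  50. 157. 158. 158. 159.]
 [159. 157. 157. 156. 156. 155. 156. 150. 156. 157. 156. 157. 158.]]
115 back 225 dev -0.41 -0.0854
115 right 373 dev -0.43 -0.0748
115 left 278 dev -0.51 0.0742
125 back 224 dev -0.4 -0.0859
125 right 369 dev -0.47 -0.0754
125 left 276 dev -0.54 0.0749
135 back 224 dev -0.4 -0.0866
135 right 375 dev -0.46 -0.0761
135 left 276 dev -0.58 0.0756
```

Fits agree: stand yaw is -22.95°, axis at (0.5599, -0.0327). Moving to the outer side of the push plate.

apply_moves:
  series:
    - {"rx": 0, "ry": 0, "rz": 0, "dx": 0.049, "dy": -0.003, "dz": 0, "grip": 0}
    - {"rx": 0, "ry": 0, "rz": 0, "dx": 0.049, "dy": -0.003, "dz": 0, "grip": 0}
    - {"rx": 0, "ry": 0, "rz": 0, "dx": 0.049, "dy": -0.003, "dz": 0, "grip": 0}
    - {"rx": 0, "ry": 0, "rz": 0, "dx": 0.049, "dy": -0.002, "dz": 0, "grip": 0}
    - {"rx": 0, "ry": 0, "rz": 0.5, "dx": 0.004, "dy": 0, "dz": -0.045, "grip": 0}
    - {"rx": 0, "ry": 0, "rz": 0, "dx": 0, "dy": 0, "dz": -0.048, "grip": 0}
    - {"rx": 0, "ry": 0, "rz": 0, "dx": 0, "dy": 0, "dz": -0.048, "grip": 0}
    - {"rx": 0, "ry": 0, "rz": 0, "dx": 0, "dy": 0, "dz": -0.048, "grip": 0}
    - {"rx": 0, "ry": 0, "rz": 0, "dx": 0, "dy": 0, "dz": -0.045, "grip": 0}
    - {"rx": 0, "ry": 0, "rz": 0, "dx": 0, "dy": 0, "dz": -0.02, "grip": 0}

```text
time: 4.65
tool_pos: [0.711, 0.0322, 0.0593]
tool_rot: [-0.002, 0.833, 0.553, -0.003]
contact_force: [-0.3, 0.6, -0.1]
grip_width: 0.0
```

apply_moves:
  series:
    - {"rx": 0, "ry": 0, "rz": 0, "dx": 0, "dy": 0, "dz": 0, "grip": 0}
    - {"rx": 0, "ry": 0, "rz": 0, "dx": -0.004, "dy": -0.009, "dz": 0, "grip": 0}
    - {"rx": 0, "ry": 0, "rz": 0, "dx": -0.002, "dy": -0.005, "dz": 0, "grip": 0}
    - {"rx": 0, "ry": 0, "rz": 0, "dx": -0.001, "dy": -0.003, "dz": 0, "grip": 0}

```text
time: 5.05
tool_pos: [0.7074, 0.0128, 0.0667]
tool_rot: [0.001, 0.834, 0.552, 0.001]
contact_force: [0.6, -0.2, 0.2]
grip_width: 0.0003
```

apply_moves:
  series:
    - {"rx": 0, "ry": 0, "rz": 0, "dx": -0.0012, "dy": -0.0029, "dz": 0, "grip": 0}
    - {"rx": 0, "ry": 0, "rz": 0, "dx": -0.0012, "dy": -0.0029, "dz": 0, "grip": 0}
    - {"rx": 0, "ry": 0, "rz": 0, "dx": -0.0012, "dy": -0.0029, "dz": 0, "grip": 0}
    - {"rx": 0, "ry": 0, "rz": 0, "dx": -0.0012, "dy": -0.0029, "dz": 0, "grip": 0}
    - {"rx": 0, "ry": 0, "rz": 0, "dx": -0.0012, "dy": -0.0029, "dz": 0, "grip": 0}
    - {"rx": 0, "ry": 0, "rz": 0, "dx": -0.0012, "dy": -0.0029, "dz": 0, "grip": 0}
    - {"rx": 0, "ry": 0, "rz": 0, "dx": -0.0012, "dy": -0.0029, "dz": 0, "grip": 0}
    - {"rx": 0, "ry": 0, "rz": 0, "dx": -0.0012, "dy": -0.0029, "dz": 0, "grip": 0}
    - {"rx": 0, "ry": 0, "rz": 0, "dx": -0.0012, "dy": -0.0029, "dz": 0, "grip": 0}
    - {"rx": 0, "ry": 0, "rz": 0, "dx": -0.0012, "dy": -0.0029, "dz": 0, "grip": 0}

```text
time: 6.05
tool_pos: [0.6949, -0.0146, 0.065]
tool_rot: [-0.0, 0.833, 0.553, 0.0]
contact_force: [1.2, 3.3, 6.6]
grip_width: 0.0003
```

apply_moves:
  series:
    - {"rx": 0, "ry": 0, "rz": 0, "dx": -0.0008, "dy": -0.0018, "dz": 0, "grip": 0}
    - {"rx": 0, "ry": 0, "rz": 0, "dx": -0.0008, "dy": -0.0018, "dz": 0, "grip": 0}
    - {"rx": 0, "ry": 0, "rz": 0, "dx": -0.0008, "dy": -0.0018, "dz": 0, "grip": 0}
    - {"rx": 0, "ry": 0, "rz": 0, "dx": -0.0008, "dy": -0.0018, "dz": 0, "grip": 0}
    - {"rx": 0, "ry": 0, "rz": 0, "dx": -0.0008, "dy": -0.0018, "dz": 0, "grip": 0}
    - {"rx": 0, "ry": 0, "rz": 0, "dx": -0.0008, "dy": -0.0018, "dz": 0, "grip": 0}

```text
time: 6.65
tool_pos: [0.6902, -0.0255, 0.065]
tool_rot: [0.0, 0.833, 0.553, 0.0]
contact_force: [2.2, 3.4, 4.3]
grip_width: 0.0006
```

apply_moves:
  series:
    - {"rx": 0, "ry": 0, "rz": 0, "dx": -0.0006, "dy": -0.0014, "dz": 0, "grip": 0}
    - {"rx": 0, "ry": 0, "rz": 0, "dx": -0.0006, "dy": -0.0014, "dz": 0, "grip": 0}

```text
time: 6.85
tool_pos: [0.6891, -0.0281, 0.065]
tool_rot: [0.0, 0.833, 0.553, 0.001]
contact_force: [2.5, 4.1, 6.1]
grip_width: 0.0008
```

apply_moves:
  series:
    - {"rx": 0, "ry": 0, "rz": 0, "dx": -0.0004, "dy": -0.0009, "dz": 0, "grip": 0}
    - {"rx": 0, "ry": 0, "rz": 0, "dx": -0.0004, "dy": -0.0009, "dz": 0, "grip": 0}
    - {"rx": 0, "ry": 0, "rz": 0, "dx": -0.0004, "dy": -0.0009, "dz": 0, "grip": 0}

```text
time: 7.15
tool_pos: [0.6879, -0.0308, 0.065]
tool_rot: [0.0, 0.833, 0.553, 0.001]
contact_force: [2.4, 4.4, 5.4]
grip_width: 0.0006
```

apply_moves:
  series:
    - {"rx": 0, "ry": 0, "rz": 0, "dx": -0.0004, "dy": -0.0009, "dz": 0, "grip": 0}
    - {"rx": 0, "ry": 0, "rz": 0, "dx": -0.0004, "dy": -0.0009, "dz": 0, "grip": 0}

```text
time: 7.35
tool_pos: [0.6872, -0.0327, 0.0651]
tool_rot: [0.0, 0.833, 0.553, 0.001]
contact_force: [2.4, 4.0, 5.0]
grip_width: 0.0004
```

apply_moves:
  series:
    - {"rx": 0, "ry": 0, "rz": 0, "dx": -0.0004, "dy": -0.0009, "dz": 0, "grip": 0}
    - {"rx": 0, "ry": 0, "rz": 0, "dx": -0.0004, "dy": -0.0009, "dz": 0, "grip": 0}
    - {"rx": 0, "ry": 0, "rz": 0, "dx": -0.0004, "dy": -0.0009, "dz": 0, "grip": 0}

```text
time: 7.65
tool_pos: [0.6864, -0.0343, 0.0651]
tool_rot: [-0.0, 0.833, 0.553, 0.001]
contact_force: [4.0, 7.8, 4.5]
grip_width: 0.0
```

apply_moves:
  series:
    - {"rx": 0, "ry": 0, "rz": 0, "dx": -0.0004, "dy": -0.0009, "dz": 0, "grip": 0}
    - {"rx": 0, "ry": 0, "rz": 0, "dx": -0.0004, "dy": -0.0009, "dz": 0, "grip": 0}
    - {"rx": 0, "ry": 0, "rz": 0, "dx": -0.0004, "dy": -0.0009, "dz": 0, "grip": 0}

```text
time: 7.95
tool_pos: [0.6858, -0.0357, 0.0652]
tool_rot: [-0.0, 0.833, 0.553, 0.002]
contact_force: [7.5, 9.3, 3.8]
grip_width: 0.001
```

Force rose to about 12 N with no further travel, so the carriage is on its stop. Backing off and turning the tool while rising.

apply_moves:
  series:
    - {"rx": 0, "ry": 0, "rz": 0, "dx": 0.004, "dy": 0.009, "dz": 0, "grip": 0}
    - {"rx": 0, "ry": 0, "rz": 0, "dx": 0.008, "dy": 0.018, "dz": 0.01, "grip": 0}
    - {"rx": 0, "ry": 0, "rz": 0, "dx": 0, "dy": 0, "dz": 0.045, "grip": 0}
    - {"rx": 0, "ry": 0, "rz": -8.5, "dx": -0.01, "dy": 0.01, "dz": 0.035, "grip": 0}
    - {"rx": 0, "ry": 0, "rz": -8.5, "dx": -0.02, "dy": 0.015, "dz": 0.02, "grip": 0}
    - {"rx": 0, "ry": 0, "rz": -8.5, "dx": -0.02, "dy": 0.015, "dz": 0.02, "grip": 0}
    - {"rx": 0, "ry": 0, "rz": -8.5, "dx": -0.02, "dy": 0.015, "dz": 0.02, "grip": 0}
    - {"rx": 0, "ry": 0, "rz": -8.5, "dx": -0.02, "dy": 0.015, "dz": 0.02, "grip": 0}
    - {"rx": 0, "ry": 0, "rz": -8.5, "dx": -0.02, "dy": 0.015, "dz": 0, "grip": 0}
    - {"rx": 0, "ry": 0, "rz": -8.5, "dx": -0.02, "dy": 0, "dz": 0, "grip": 0}

```text
time: 8.95
tool_pos: [0.565, 0.0751, 0.2341]
tool_rot: [0.0, 0.998, 0.064, -0.001]
contact_force: [-0.2, -0.8, 0.5]
grip_width: 0.0005
```

```bash
python3 - <<'E'
from h import *
o=manip.get_obs();print({k:np.round(v,3).tolist() for k,v in o.items() if k in("time","tool_pos","tool_rot","contact_force","joints")})
f=vision.grab_frame("top"); np.savez("pics/top4.npz",**f)
for n in ["carriage","tab_top","pointer_mid"]:
    print(n,[(round(d["conf"],2),w(f,d["position"]).round(3).tolist()) for d in vision.place_of("top",n)[:2]])
r=vision.cut_out("top","pin_top")
for d in r[:1]:
    ys,xs=np.where(d["region"]);print(d["conf"],len(xs),xs.mean(),ys.mean(),ray_plane(f,[[xs.mean(),ys.mean()]],.095))
a,b=np.arange(.74,.47,-.0006),np.arange(.11,-.16,-.0006)
X,Y=np.meshgrid(a,b,indexing='ij')
uv=proj(f,np.stack([X,Y,0*X+.056],-1).reshape(-1,3)).reshape(X.shape+(2,)).astype(np.float32)
cv2.imwrite("pics/rect4.png",np.clip(cv2.remap(f["color"],uv[...,0],uv[...,1],cv2.INTER_CUBIC).astype(float)*1.6,0,255).astype(np.uint8))
E
```

```text
{'time': 8.95, 'joints': [-0.901, 0.252, 0.822, 1.63, -0.188, 1.344, 0.077], 'tool_pos': [0.565, 0.075, 0.234], 'tool_rot': [0.0, 0.998, 0.064, -0.001], 'contact_force': [-0.199, -0.791, 0.465]}
carriage [(0.55, [0.666, -0.078, 0.0])]
tab_top [(0.66, [0.679, -0.049, 0.097])]
pointer_mid [(0.71, [0.668, -0.075, 0.048])]
```

View pics/rect4.png

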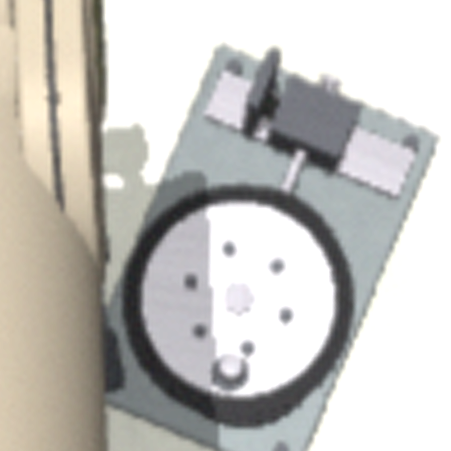

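Top view: the carriage block is at (320,120), with the pointer rod at (293,170) aimed at the spindle. That is home; the network gives (0.666, -0.078) against an expected (0.668, -0.078). The pin is at about (231,366), and the thick part of the guard is at (240,415). Now turning the tool behind the pin and going down.

apply_moves:
  series:
    - {"rx": 0, "ry": 0, "rz": -8, "dx": -0.0046, "dy": -0.0067, "dz": 0, "grip": 0}
    - {"rx": 0, "ry": 0, "rz": -8, "dx": -0.0046, "dy": -0.0067, "dz": 0, "grip": 0}
    - {"rx": 0, "ry": 0, "rz": -8, "dx": -0.0046, "dy": -0.0067, "dz": 0, "grip": 0}
    - {"rx": 0, "ry": 0, "rz": -8, "dx": -0.0046, "dy": -0.0067, "dz": 0, "grip": 0}
    - {"rx": 0, "ry": 0, "rz": -8, "dx": -0.0046, "dy": -0.0067, "dz": 0, "grip": 0}
    - {"rx": 0, "ry": 0, "rz": -8, "dx": -0.0046, "dy": -0.0067, "dz": -0.01, "grip": 0}
    - {"rx": 0, "ry": 0, "rz": -8, "dx": -0.0046, "dy": -0.0067, "dz": -0.02, "grip": 0}
    - {"rx": 0, "ry": 0, "rz": -8, "dx": -0.0046, "dy": -0.0067, "dz": -0.02, "grip": 0}
    - {"rx": 0, "ry": 0, "rz": -8, "dx": -0.0046, "dy": -0.0067, "dz": -0.02, "grip": 0}
    - {"rx": 0, "ry": 0, "rz": -8, "dx": -0.0043, "dy": -0.0066, "dz": -0.02, "grip": 0}

```text
time: 10.2
tool_pos: [0.5208, 0.0056, 0.1438]
tool_rot: [0.001, 0.805, -0.593, 0.0]
contact_force: [-0.2, 0.6, 0.6]
grip_width: 0.0004
```

apply_moves:
  series:
    - {"rx": 0, "ry": 0, "rz": -8, "dx": 0, "dy": 0, "dz": -0.01, "grip": 0}
    - {"rx": 0, "ry": 0, "rz": -8, "dx": 0, "dy": 0, "dz": -0.01, "grip": 0}
    - {"rx": 0, "ry": 0, "rz": -8, "dx": 0, "dy": 0, "dz": -0.02, "grip": 0}
    - {"rx": 0, "ry": 0, "rz": 0, "dx": 0, "dy": 0, "dz": -0.02, "grip": 0}
    - {"rx": 0, "ry": 0, "rz": 0, "dx": 0, "dy": 0, "dz": -0.007, "grip": 0}
    - {"rx": 0, "ry": 0, "rz": 0, "dx": 0, "dy": 0, "dz": 0, "grip": 0}

```text
time: 10.8
tool_pos: [0.5203, 0.006, 0.0769]
tool_rot: [-0.001, -0.667, 0.745, -0.0]
contact_force: [0.6, -0.4, 0.7]
grip_width: 0.0007
```

```bash
cat > plan.py <<'E'
# rows of TCP targets on the circle: phi = pin angle that finger would hold; off = TCP distance behind pin along tangent
from h import *
import sys,json
AX=np.array([.5599,-.0327])
def tcp(phi,off=.022):
    p=np.radians(phi); return AX+.045*np.array([np.cos(p),np.sin(p)])-off*np.array([-np.sin(p),np.cos(p)])
def rows(phis,start=None,off=.022):
    P=[tcp(phis[0],off) if start is None else np.array(start)]+[tcp(p,off) for p in phis[1:]]
    for a,b,d in zip(P,P[1:],np.diff(phis)): print("rz %.1f dx %.4f dy %.4f"%(d,*(b-a)))
def state():
    o=manip.get_obs(); q=o["tool_rot"]; t=np.array(o["tool_pos"]); F=np.array(o["contact_force"])
    xa=np.degrees(2*np.arctan2(q[2],q[1])); phi=(xa-90)%180  # tangent normal
    print("t",o["time"],"pos",t.round(4),"xang",round(xa,1),"F",F.round(2),"j7",round(o["joints"][6],2),"joints",np.round(o["joints"],2))
    return t,xa,F
E
python3 - <<'E'
from plan import *
state(); print(tcp(173.5,.036),tcp(173.5,.022))
E
```

```text
t 10.8 pos [0.5203 0.006  0.0769] xang 263.6 F [ 0.56 -0.36  0.7 ] j7 -1.43 joints [-0.99  0.4   1.06  1.94 -0.4   1.03 -1.43]
[0.51926458 0.00816273] [ 0.51767974 -0.00574727]
```

```bash
python3 - <<'E'
from plan import *
print("pre");rows([173.5,173.5],start=(.5203,.006))
rows(list(np.arange(173.5,300,4)))
E
```

```text
pre
rz 0.0 dx -0.0026 dy -0.0117
rz 4.0 dx -0.0018 dy -0.0030
rz 4.0 dx -0.0016 dy -0.0031
rz 4.0 dx -0.0013 dy -0.0032
rz 4.0 dx -0.0011 dy -0.0033
rz 4.0 dx -0.0009 dy -0.0034
rz 4.0 dx -0.0006 dy -0.0034
rz 4.0 dx -0.0004 dy -0.0035
rz 4.0 dx -0.0002 dy -0.0035
rz 4.0 dx 0.0001 dy -0.0035
rz 4.0 dx 0.0003 dy -0.0035
rz 4.0 dx 0.0006 dy -0.0034
rz 4.0 dx 0.0008 dy -0.0034
rz 4.0 dx 0.0010 dy -0.0033
rz 4.0 dx 0.0013 dy -0.0033
rz 4.0 dx 0.0015 dy -0.0032
rz 4.0 dx 0.0017 dy -0.0030
rz 4.0 dx 0.0019 dy -0.0029
rz 4.0 dx 0.0021 dy -0.0028
rz 4.0 dx 0.0023 dy -0.0026
rz 4.0 dx 0.0025 dy -0.0025
rz 4.0 dx 0.0027 dy -0.0023
rz 4.0 dx 0.0028 dy -0.0021
rz 4.0 dx 0.0029 dy -0.0019
rz 4.0 dx 0.0031 dy -0.0017
rz 4.0 dx 0.0032 dy -0.0015
rz 4.0 dx 0.0033 dy -0.0012
rz 4.0 dx 0.0034 dy -0.0010
rz 4.0 dx 0.0034 dy -0.0008
rz 4.0 dx 0.0035 dy -0.0005
rz 4.0 dx 0.0035 dy -0.0003
rz 4.0 dx 0.0035 dy -0.0000
```

apply_moves:
  series:
    - {"rx": 0, "ry": 0, "rz": 0, "dx": -0.0007, "dy": -0.003, "dz": 0, "grip": 0}
    - {"rx": 0, "ry": 0, "rz": 0, "dx": -0.0007, "dy": -0.003, "dz": 0, "grip": 0}
    - {"rx": 0, "ry": 0, "rz": 0, "dx": -0.0006, "dy": -0.003, "dz": 0, "grip": 0}
    - {"rx": 0, "ry": 0, "rz": 0, "dx": -0.0006, "dy": -0.0027, "dz": 0, "grip": 0}
    - {"rx": 0, "ry": 0, "rz": 4, "dx": -0.0018, "dy": -0.003, "dz": 0, "grip": 0}
    - {"rx": 0, "ry": 0, "rz": 4, "dx": -0.0016, "dy": -0.0031, "dz": 0, "grip": 0}
    - {"rx": 0, "ry": 0, "rz": 4, "dx": -0.0013, "dy": -0.0032, "dz": 0, "grip": 0}
    - {"rx": 0, "ry": 0, "rz": 4, "dx": -0.0011, "dy": -0.0033, "dz": 0, "grip": 0}

```text
time: 11.6
tool_pos: [0.5126, -0.0159, 0.0778]
tool_rot: [-0.001, 0.765, -0.644, -0.0]
contact_force: [0.8, 7.0, -1.3]
grip_width: 0.0007
```

```bash
python3 - <<'E'
from plan import *
t,xa,F=state(); f=vision.grab_frame("top"); 
print([(d["conf"],w(f,d["position"]).round(3)) for d in vision.place_of("top","pin_top")[:2]], "cmd", tcp(189.5))
E
```

```text
t 11.6 pos [ 0.5126 -0.0159  0.0778] xang -80.2 F [ 0.79  7.01 -1.27] j7 -1.15 joints [-0.92  0.35  1.01  1.96 -0.35  1.02 -1.15]
[] cmd [ 0.5118861  -0.01842886]
```

apply_moves:
  series:
    - {"rx": 0, "ry": 0, "rz": 4, "dx": -0.0009, "dy": -0.0034, "dz": 0, "grip": 0}
    - {"rx": 0, "ry": 0, "rz": 4, "dx": -0.0006, "dy": -0.0034, "dz": 0, "grip": 0}
    - {"rx": 0, "ry": 0, "rz": 4, "dx": -0.0004, "dy": -0.0035, "dz": 0, "grip": 0}
    - {"rx": 0, "ry": 0, "rz": 4, "dx": -0.0002, "dy": -0.0035, "dz": 0, "grip": 0}
    - {"rx": 0, "ry": 0, "rz": 4, "dx": 0.0001, "dy": -0.0035, "dz": 0, "grip": 0}

```text
time: 12.2
tool_pos: [0.5098, -0.0334, 0.0776]
tool_rot: [-0.001, 0.865, -0.502, -0.001]
contact_force: [-2.9, 5.7, 2.9]
grip_width: 0.0007
```

apply_moves:
  series:
    - {"rx": 0, "ry": 0, "rz": 4, "dx": 0.0003, "dy": -0.0035, "dz": 0, "grip": 0}
    - {"rx": 0, "ry": 0, "rz": 4, "dx": 0.0006, "dy": -0.0034, "dz": 0, "grip": 0}
    - {"rx": 0, "ry": 0, "rz": 4, "dx": 0.0008, "dy": -0.0034, "dz": 0, "grip": 0}
    - {"rx": 0, "ry": 0, "rz": 4, "dx": 0.001, "dy": -0.0033, "dz": 0, "grip": 0}
    - {"rx": 0, "ry": 0, "rz": 4, "dx": 0.0013, "dy": -0.0033, "dz": 0, "grip": 0}

```text
time: 12.7
tool_pos: [0.5132, -0.0508, 0.0775]
tool_rot: [-0.0, 0.939, -0.344, -0.001]
contact_force: [-5.0, 3.6, 4.1]
grip_width: 0.0005
```

```bash
python3 - <<'E'
from plan import *
t,xa,F=state(); f=vision.grab_frame("top"); 
print([(d["conf"],w(f,d["position"]).round(3)) for d in vision.place_of("top","pin_top")[:2]], "cmd", tcp(229.5))
E
```

```text
t 12.7 pos [ 0.5132 -0.0508  0.0775] xang -40.2 F [-4.99  3.59  4.1 ] j7 -0.45 joints [-0.74  0.31  0.87  1.95 -0.28  1.01 -0.45]
[] cmd [ 0.51394591 -0.05263041]
```

apply_moves:
  series:
    - {"rx": 0, "ry": 0, "rz": 4, "dx": 0.0015, "dy": -0.0032, "dz": 0, "grip": 0}
    - {"rx": 0, "ry": 0, "rz": 4, "dx": 0.0017, "dy": -0.003, "dz": 0, "grip": 0}
    - {"rx": 0, "ry": 0, "rz": 4, "dx": 0.0019, "dy": -0.0029, "dz": 0, "grip": 0}
    - {"rx": 0, "ry": 0, "rz": 4, "dx": 0.0021, "dy": -0.0028, "dz": 0, "grip": 0}
    - {"rx": 0, "ry": 0, "rz": 4, "dx": 0.0023, "dy": -0.0026, "dz": 0, "grip": 0}

```text
time: 13.3
tool_pos: [0.5226, -0.0661, 0.0775]
tool_rot: [-0.0, 0.984, -0.176, -0.001]
contact_force: [-6.4, 2.0, 3.5]
grip_width: 0.0001
```

apply_moves:
  series:
    - {"rx": 0, "ry": 0, "rz": 4, "dx": 0.0025, "dy": -0.0025, "dz": 0, "grip": 0}
    - {"rx": 0, "ry": 0, "rz": 4, "dx": 0.0027, "dy": -0.0023, "dz": 0, "grip": 0}
    - {"rx": 0, "ry": 0, "rz": 4, "dx": 0.0028, "dy": -0.0021, "dz": 0, "grip": 0}
    - {"rx": 0, "ry": 0, "rz": 4, "dx": 0.0029, "dy": -0.0019, "dz": 0, "grip": 0}
    - {"rx": 0, "ry": 0, "rz": 4, "dx": 0.0031, "dy": -0.0017, "dz": 0, "grip": 0}

```text
time: 13.8
tool_pos: [0.5366, -0.0772, 0.0775]
tool_rot: [0.0, 1.0, -0.003, -0.001]
contact_force: [-6.1, -0.7, 4.2]
grip_width: 0.0004
```

apply_moves:
  series:
    - {"rx": 0, "ry": 0, "rz": 4, "dx": 0.0032, "dy": -0.0015, "dz": 0, "grip": 0}
    - {"rx": 0, "ry": 0, "rz": 4, "dx": 0.0033, "dy": -0.0012, "dz": 0, "grip": 0}
    - {"rx": 0, "ry": 0, "rz": 4, "dx": 0.0034, "dy": -0.001, "dz": 0, "grip": 0}
    - {"rx": 0, "ry": 0, "rz": 4, "dx": 0.0034, "dy": -0.0008, "dz": 0, "grip": 0}

```text
time: 14.2
tool_pos: [0.5499, -0.0821, 0.0775]
tool_rot: [0.0, 0.991, 0.136, -0.001]
contact_force: [-6.6, -1.8, 3.4]
grip_width: 0.0004
```

```bash
python3 - <<'E'
from plan import *
t,xa,F=state(); f=vision.grab_frame("top"); np.savez("pics/top5.npz",**f) 
print([(d["conf"],w(f,d["position"]).round(3)) for d in vision.place_of("top","pin_top")[:2]], "cmd", tcp(285.5))
rows(list(np.arange(285.5,350,3)))
E
```

```text
t 14.2 pos [ 0.5499 -0.0821  0.0775] xang 15.6 F [-6.65 -1.83  3.36] j7 0.55 joints [-0.49  0.36  0.66  1.84 -0.26  1.03  0.55]
[] cmd [ 0.55072586 -0.08194261]
rz 3.0 dx 0.0026 dy -0.0004
rz 3.0 dx 0.0026 dy -0.0003
rz 3.0 dx 0.0026 dy -0.0001
rz 3.0 dx 0.0026 dy -0.0000
rz 3.0 dx 0.0026 dy 0.0001
rz 3.0 dx 0.0026 dy 0.0003
rz 3.0 dx 0.0026 dy 0.0004
rz 3.0 dx 0.0026 dy 0.0005
rz 3.0 dx 0.0025 dy 0.0007
rz 3.0 dx 0.0025 dy 0.0008
rz 3.0 dx 0.0024 dy 0.0009
rz 3.0 dx 0.0024 dy 0.0011
rz 3.0 dx 0.0023 dy 0.0012
rz 3.0 dx 0.0023 dy 0.0013
rz 3.0 dx 0.0022 dy 0.0014
rz 3.0 dx 0.0021 dy 0.0015
rz 3.0 dx 0.0020 dy 0.0016
rz 3.0 dx 0.0020 dy 0.0018
rz 3.0 dx 0.0019 dy 0.0019
rz 3.0 dx 0.0018 dy 0.0019
rz 3.0 dx 0.0017 dy 0.0020
```

apply_moves:
  series:
    - {"rx": 0, "ry": 0, "rz": 3, "dx": 0.0026, "dy": -0.0004, "dz": 0, "grip": 0}
    - {"rx": 0, "ry": 0, "rz": 3, "dx": 0.0026, "dy": -0.0003, "dz": 0, "grip": 0}

```text
time: 14.5
tool_pos: [0.5553, -0.0829, 0.0775]
tool_rot: [0.0, 0.982, 0.187, -0.001]
contact_force: [-6.3, -2.5, 3.6]
grip_width: 0.0004
```

apply_moves:
  series:
    - {"rx": 0, "ry": 0, "rz": 3, "dx": 0.0026, "dy": -0.0001, "dz": 0, "grip": 0}
    - {"rx": 0, "ry": 0, "rz": 3, "dx": 0.0026, "dy": 0, "dz": 0, "grip": 0}

```text
time: 14.7
tool_pos: [0.5605, -0.0832, 0.0775]
tool_rot: [0.0, 0.971, 0.238, -0.001]
contact_force: [-5.6, -3.6, 2.5]
grip_width: 0.0003
```

apply_moves:
  series:
    - {"rx": 0, "ry": 0, "rz": 3, "dx": 0.0026, "dy": 0.0001, "dz": 0, "grip": 0}
    - {"rx": 0, "ry": 0, "rz": 3, "dx": 0.0026, "dy": 0.0003, "dz": 0, "grip": 0}

```text
time: 14.9
tool_pos: [0.5658, -0.0829, 0.0776]
tool_rot: [0.0, 0.958, 0.288, -0.001]
contact_force: [-5.1, -3.3, 3.0]
grip_width: 0.0006
```

apply_moves:
  series:
    - {"rx": 0, "ry": 0, "rz": 3, "dx": 0.0026, "dy": 0.0004, "dz": 0, "grip": 0}
    - {"rx": 0, "ry": 0, "rz": 3, "dx": 0.0026, "dy": 0.0005, "dz": 0, "grip": 0}

```text
time: 15.1
tool_pos: [0.5707, -0.0822, 0.0775]
tool_rot: [0.0, 0.941, 0.338, -0.001]
contact_force: [-7.1, -3.8, 4.3]
grip_width: 0.0004
```

apply_moves:
  series:
    - {"rx": 0, "ry": 0, "rz": 3, "dx": 0.0025, "dy": 0.0007, "dz": 0, "grip": 0}
    - {"rx": 0, "ry": 0, "rz": 3, "dx": 0.0025, "dy": 0.0008, "dz": 0, "grip": 0}

```text
time: 15.3
tool_pos: [0.5755, -0.081, 0.0775]
tool_rot: [0.0, 0.922, 0.387, -0.001]
contact_force: [-6.7, -4.8, 3.5]
grip_width: 0.0007
```

```bash
python3 - <<'E'
from plan import *
t,xa,F=state(); f=vision.grab_frame("top"); np.savez("pics/top6.npz",**f) 
print([(d["conf"],w(f,d["position"]).round(3)) for d in vision.place_of("top","pin_top")[:2]], "cmd", tcp(315.5))
E
```

```text
t 15.3 pos [ 0.5755 -0.081   0.0775] xang 45.5 F [-6.73 -4.78  3.54] j7 1.04 joints [-0.39  0.4   0.55  1.77 -0.23  1.04  1.04]
[(0.43, array([ 0.721, -0.365,  0.001])), (0.42, array([ 0.407, -0.4  , -0.001]))] cmd [ 0.57657627 -0.07993243]
```

apply_moves:
  series:
    - {"rx": 0, "ry": 0, "rz": 3, "dx": 0.0024, "dy": 0.0009, "dz": 0, "grip": 0}
    - {"rx": 0, "ry": 0, "rz": 3, "dx": 0.0024, "dy": 0.0011, "dz": 0, "grip": 0}

```text
time: 15.6
tool_pos: [0.5802, -0.0793, 0.0775]
tool_rot: [0.0, 0.901, 0.434, -0.001]
contact_force: [-7.2, -5.3, 3.9]
grip_width: 0.0003
```

apply_moves:
  series:
    - {"rx": 0, "ry": 0, "rz": 3, "dx": 0.0023, "dy": 0.0012, "dz": 0, "grip": 0}
    - {"rx": 0, "ry": 0, "rz": 3, "dx": 0.0023, "dy": 0.0013, "dz": 0, "grip": 0}

```text
time: 15.8
tool_pos: [0.585, -0.077, 0.0775]
tool_rot: [0.0, 0.877, 0.481, -0.001]
contact_force: [-6.7, -6.3, 3.6]
grip_width: 0.0003
```

```bash
python3 - <<'E'
from plan import *
t,xa,F=state(); f=vision.grab_frame("top"); np.savez("pics/top7.npz",**f); np.savez("pics/scene7.npz",**vision.grab_frame("scene"))
P=[]
for n in ["top5","top6","top7"]:
  f=dict(np.load(f"pics/{n}.npz"))
  a,b=np.arange(.72,.49,-.0007),np.arange(.06,-.13,-.0007)
  X,Y=np.meshgrid(a,b,indexing='ij')
  uv=proj(f,np.stack([X,Y,0*X+.052],-1).reshape(-1,3)).reshape(X.shape+(2,)).astype(np.float32)
  P.append(np.clip(cv2.remap(f["color"],uv[...,0],uv[...,1],cv2.INTER_CUBIC).astype(float)*1.7,0,255))
cv2.imwrite("pics/p7.png",np.hstack(P).astype(np.uint8))
E
```

```text
t 15.8 pos [ 0.585  -0.077   0.0775] xang 57.5 F [-6.73 -6.35  3.62] j7 1.23 joints [-0.36  0.41  0.51  1.74 -0.22  1.05  1.23]
```

View pics/p7.png

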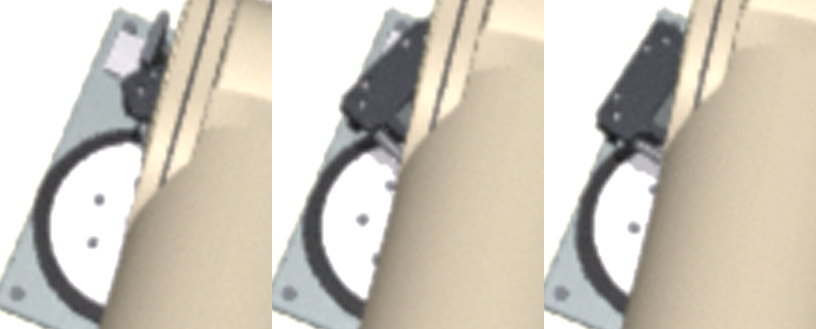

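apply_moves:
  series:
    - {"rx": 0, "ry": 0, "rz": 1.5, "dx": 0.0011, "dy": 0.0007, "dz": 0, "grip": 0}
    - {"rx": 0, "ry": 0, "rz": 1.5, "dx": 0.0011, "dy": 0.0007, "dz": 0, "grip": 0}

```text
time: 16.1
tool_pos: [0.5875, -0.0754, 0.0776]
tool_rot: [0.001, 0.864, 0.503, -0.001]
contact_force: [-4.5, -5.7, 3.1]
grip_width: 0.0005
```

apply_moves:
  series:
    - {"rx": 0, "ry": 0, "rz": 1.5, "dx": 0.0011, "dy": 0.0007, "dz": 0, "grip": 0}
    - {"rx": 0, "ry": 0, "rz": 1.5, "dx": 0.001, "dy": 0.0008, "dz": 0, "grip": 0}

```text
time: 16.3
tool_pos: [0.5896, -0.0739, 0.0776]
tool_rot: [0.001, 0.851, 0.526, -0.001]
contact_force: [-4.6, -6.2, 2.4]
grip_width: 0.0003
```

```bash
python3 - <<'E'
from plan import *
t,xa,F=state(); print("tang",-F[0]*np.cos(np.radians(xa))-F[1]*np.sin(np.radians(xa)), tcp(333.5))
# hole tracking test: angles of dark holes on faceplate in top1-like image and top7
for n in ["top2","top4","top7"]:
    f=dict(np.load(f"pics/{n}.npz"))
    g,a,r=polar(f,(.5599,-.0327),.062,.026,.040,.001,2); s=g.mean(2)
    print(n); m=s.min(1); print([(int(np.degrees(a[i])),int(m[i])) for i in range(180) if m[i]<110 and m[i]==m[np.arange(i-4,i+5)%180].min()], "rmin",r[s.argmin(1)][:3])
E
```

```text
t 16.3 pos [ 0.5896 -0.0739  0.0776] xang 63.4 F [-4.64 -6.23  2.41] j7 1.32 joints [-0.35  0.41  0.49  1.73 -0.22  1.05  1.32]
tang 7.651266633251323 [ 0.59035569 -0.07246746]
top2
[(12, 83), (72, 81), (128, 86), (162, 101), (190, 80), (250, 81), (308, 83)] rmin [0.029 0.029 0.029]
top4
[(12, 88), (72, 59), (128, 63), (162, 97), (190, 88), (250, 88), (308, 89)] rmin [0.029 0.029 0.029]
top7
[(14, 73), (28, 71), (92, 86), (124, 75), (138, 75), (140, 75)] rmin [0.04  0.04  0.039]
```

```bash
cat >> plan.py <<'E'
def holes(f,k=None):
    da=.5; g,a,r=polar(f,tuple(AX),.062,.024,.037,.0005,da); s=255-g.mean(2)
    d=np.degrees(a); out=[]
    for i in range(len(a)):
        win=np.arange(i-16,i+17)%len(a); p=s.mean(1)
        if p[i]==p[win].max() and p[i]-np.median(p[win])>8:
            wt=np.clip(p[win]-np.median(p[win]),0,None); out.append((round(d[i]+ (wt*np.arange(-16,17)).sum()/wt.sum()*da,1),round(p[i]-np.median(p[win]))))
    return out
E
python3 - <<'E'
from plan import *
f=vision.grab_frame("top"); np.savez("pics/top8.npz",**f)
for n in ["top2","top4","top7","top8"]:
    f=dict(np.load(f"pics/{n}.npz")); print(n,holes(f))
    if n in("top2","top4"):
        for z in (.056,.048):
            g,a,r=polar(f,tuple(AX),z,.062,.085,.00025,2); s=g.mean(2)
            # edge: first r (from inside) where brightness passes 70
            e=np.array([r[np.argmax(row>72)] if (row>72).any() else np.nan for row in s])*1e3
            print(z,[(int(np.degrees(x)),round(y,1)) for x,y in zip(a,e) if 140<=np.degrees(x)<=230][::2], "other",np.round(e[np.r_[0:70:4,115:180:4]],1))
            # symmetric cosine-bump fit
            d=np.degrees(a); m=(d>135)&(d<235)&np.isfinite(e)
            from scipy.optimize import least_squares
            fn=lambda p: p[0]+p[1]*np.cos(np.radians(d[m]))*0+p[2]*np.where(abs(d[m]-p[3])<30,.5*(1+np.cos(np.pi*(d[m]-p[3])/30)),0)-e[m]
            print("fit",least_squares(fn,[70,0,5,184],loss="soft_l1").x.round(2))
E
```

```text
top2 [(np.float64(10.7), 11), (np.float64(130.3), 8), (np.float64(189.8), 10), (np.float64(310.1), 9)]
0.056 [(140, np.float64(70.8)), (144, np.float64(71.5)), (148, np.float64(71.5)), (152, np.float64(71.0)), (156, np.float64(71.0)), (160, np.float64(72.3)), (164, np.float64(73.3)), (168, np.float64(73.5)), (172, np.float64(74.8)), (176, np.float64(76.0)), (180, np.float64(76.3)), (184, np.float64(76.5)), (188, np.float64(77.0)), (192, np.float64(76.3)), (196, np.float64(76.5)), (200, np.float64(75.0)), (204, np.float64(74.8)), (208, np.float64(73.3)), (212, np.float64(72.0)), (216, np.float64(70.8)), (220, np.float64(70.2)), (224, np.float64(71.3)), (228, np.float64(70.2))] other [69.5 70.  69.8 69.2 69.5 69.8 69.8 70.  68.8 69.8 69.8 69.8 69.8 69.2
 70.  70.2 70.5 70.5 70.  69.5 70.5 69.8 69.8 69.5 69.5 69.5 69.2 69.8
 70.2 71.3 71.3 71.3 70.8 69.8 69.8]
fit [ 71.16 -65.47   6.24 186.96]
0.048 [(140, np.float64(70.2)), (144, np.float64(70.8)), (148, np.float64(70.8)), (152, np.float64(70.2)), (156, np.float64(70.2)), (160, np.float64(71.5)), (164, np.float64(72.5)), (168, np.float
[... 1654 characters left out ...]
float64(73.3)), (164, np.float64(74.5)), (168, np.float64(75.3)), (172, np.float64(73.8)), (176, np.float64(75.0)), (180, np.float64(75.5)), (184, np.float64(75.5)), (188, np.float64(76.0)), (192, np.float64(75.5)), (196, np.float64(75.8)), (200, np.float64(74.5)), (204, np.float64(74.3)), (208, np.float64(72.5)), (212, np.float64(71.8)), (216, np.float64(70.2)), (220, np.float64(69.8)), (224, np.float64(70.2)), (228, np.float64(69.8))] other [62.  62.  73.  74.5 74.3 74.  74.  72.5 71.  71.8 72.3 72.  71.8 71.3
 72.5 72.5 72.  72.  69.5 69.8 70.2 70.  69.8 70.  70.2 70.2 70.2 71.
 71.5 62.  72.8 62.  62.  62.  71.3]
fit [  72.02 -341.17    4.14  185.43]
top7 [(np.float64(91.8), 11)]
top8 []
```

apply_moves:
  series:
    - {"rx": 0, "ry": 0, "rz": 1.5, "dx": 0.001, "dy": 0.0008, "dz": 0, "grip": 0}

```text
time: 16.45
tool_pos: [0.5907, -0.0731, 0.0776]
tool_rot: [0.001, 0.844, 0.536, -0.001]
contact_force: [-5.2, -5.5, 3.2]
grip_width: 0.0005
```

apply_moves:
  series:
    - {"rx": 0, "ry": 0, "rz": 1.5, "dx": 0.001, "dy": 0.0008, "dz": 0, "grip": 0}

```text
time: 16.55
tool_pos: [0.5918, -0.0723, 0.0776]
tool_rot: [0.001, 0.837, 0.548, -0.001]
contact_force: [-4.6, -5.2, 2.2]
grip_width: 0.0002
```

```bash
python3 - <<'E'
from plan import *
t,xa,F=state(); print("tang",-F[0]*np.cos(np.radians(xa))-F[1]*np.sin(np.radians(xa)), tcp(336.5))
f=vision.grab_frame("scene"); np.savez("pics/scene9.npz",**f); print(holes(f))
E
```

```text
t 16.55 pos [ 0.5918 -0.0723  0.0776] xang 66.4 F [-4.61 -5.17  2.23] j7 1.37 joints [-0.34  0.42  0.47  1.73 -0.21  1.05  1.37]
tang 6.581714428806135 [ 0.59239522 -0.07081903]
[]
```

Push force has fallen from about 9 N back to 6.6 N, close to the plain drag of about 6.3 N. I'll let go and check the rotation in the pictures.

apply_moves:
  series:
    - {"rx": 0, "ry": 0, "rz": 0, "dx": -0.004, "dy": -0.009, "dz": 0, "grip": 0}
    - {"rx": 0, "ry": 0, "rz": 0, "dx": -0.004, "dy": -0.009, "dz": 0.02, "grip": 0}
    - {"rx": 0, "ry": 0, "rz": 0, "dx": -0.01, "dy": 0, "dz": 0.045, "grip": 0}
    - {"rx": 0, "ry": 0, "rz": 0, "dx": -0.01, "dy": 0.02, "dz": 0.045, "grip": 0}
    - {"rx": 0, "ry": 0, "rz": 0, "dx": -0.01, "dy": 0.045, "dz": 0.01, "grip": 0}
    - {"rx": 0, "ry": 0, "rz": 0, "dx": -0.01, "dy": 0.045, "dz": 0, "grip": 0}
    - {"rx": 0, "ry": 0, "rz": 0, "dx": -0.01, "dy": 0.045, "dz": 0, "grip": 0}
    - {"rx": 0, "ry": 0, "rz": 0, "dx": 0, "dy": 0.045, "dz": 0, "grip": 0}
    - {"rx": 0, "ry": 0, "rz": 0, "dx": 0, "dy": 0.045, "dz": 0, "grip": 0}
    - {"rx": 0, "ry": 0, "rz": 0, "dx": 0, "dy": 0.045, "dz": 0, "grip": 0}

```text
time: 17.6
tool_pos: [0.5344, 0.2033, 0.1977]
tool_rot: [-0.0, 0.836, 0.548, 0.001]
contact_force: [0.5, -0.6, -0.4]
grip_width: 0.0005
```

```bash
python3 - <<'E'
from plan import *
t,xa,F=state()
f=vision.grab_frame("top"); np.savez("pics/top10.npz",**f); print("holes",holes(f))
f2=dict(np.load("pics/top2.npz")); 
# correlate hole ring top2 -> top10 for precise rotation
def ring(f,z,r0,r1):
    g,a,r=polar(f,tuple(AX),z,r0,r1,.0005,.5); return g.mean(2).mean(1)
for n in ["pin_top","carriage","tab_top","pointer_mid"]:
    print(n,[(round(d["conf"],2),w(f,d["position"]).round(3).tolist()) for d in vision.place_of("top",n)[:2]])
g,a,r=polar(f,tuple(AX),.056,.062,.085,.00025,2); s=g.mean(2)
e=np.array([r[np.argmax(row>72)] if (row>72).any() else np.nan for row in s])*1e3
print([(int(np.degrees(x)),round(float(y),1)) for x,y in zip(a,e)][::2])
b,c=np.arange(.72,.47,-.0006),np.arange(.08,-.14,-.0006)
X,Y=np.meshgrid(b,c,indexing='ij')
uv=proj(f,np.stack([X,Y,0*X+.056],-1).reshape(-1,3)).reshape(X.shape+(2,)).astype(np.float32)
cv2.imwrite("pics/r10.png",np.clip(cv2.remap(f["color"],uv[...,0],uv[...,1],cv2.INTER_CUBIC).astype(float)*1.7,0,255).astype(np.uint8))
E
```

```text
t 17.6 pos [0.5344 0.2033 0.1977] xang 66.5 F [ 0.47 -0.58 -0.38] j7 0.78 joints [-0.72  0.23  0.33  1.66 -0.08  1.26  0.78]
holes [(np.float64(43.3), 11), (np.float64(103.0), 11), (np.float64(162.1), 11), (np.float64(223.0), 10), (np.float64(283.1), 9), (np.float64(343.0), 9)]
pin_top [(0.7, [0.667, -0.079, -0.001]), (0.48, [0.597, -0.061, 0.104])]
carriage [(0.82, [0.665, -0.079, 0.002])]
tab_top [(0.71, [0.559, -0.032, 0.061]), (0.44, [0.682, -0.048, 0.099])]
pointer_mid [(0.8, [0.668, -0.078, 0.048]), (0.74, [0.559, -0.034, 0.002])]
[(0, 71.8), (4, 71.3), (8, 69.5), (12, 69.2), (16, 69.2), (20, 68.8), (24, 69.0), (28, 69.5), (32, 69.0), (36, 69.2), (40, 69.2), (44, 69.0), (48, 69.2), (52, 69.0), (56, 69.2), (59, 68.8), (64, 68.5), (68, 68.8), (72, 69.5), (76, 69.0), (80, 69.0), (84, 69.2), (88, 69.0), (92, 69.0), (96, 69.5), (100, 70.2), (104, 70.5), (108, 71.0), (112, 70.8), (116, 71.8), (119, 71.8), (124, 72.0), (128, 71.5), (132, 71.3), (136, 71.5), (140, 71.0), (144, 71.3), (148, 71.0), (152, 70.5), (156, 70.5), (160, 71.0), (164, 71.3), (168, 71.8), (172, 71.8), (176, 71.3), (180, 71.3), (184, 71.3), (188, 70.2), (192, 70.5), (196, 71.5), (200, 71.0), (204, 71.0), (208, 70.0), (212, 70.0), (216, 70.5), (220, 70.0), (224, 70.5), (228, 70.0), (232, 69.0), (236, 70.0), (239, 69.8), (244, 69.5), (248, 70.2), (252, 69.8), (256, 68.8), (260, 69.0), (264, 69.2), (268, 69.0), (272, 69.2), (276, 69.2), (280, 68.8), (284, 69.0), (288, 69.2), (292, 69.0), (296, 69.2), (300, 69.2), (304, 68.8), (308, 69.5), (312, 69.5), (316, 70.2), (320, 72.0), (324, 72.8), (328, 72.8), (332, 74.3), (336, 73.5), (340, 74.0), (344, 74.0), (348, 73.5), (352, 73.0), (356, 72.5)]
```

View pics/r10.png

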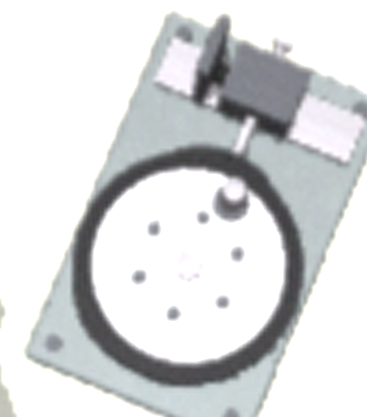

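Rim profile and faceplate holes give about 152.7° of rotation, with the high spot near 337-341° against the pointer at 337°. Force says close to the top. I'll get a closer look with the wrist camera straight above.

apply_moves:
  series:
    - {"rx": 0, "ry": 0, "rz": 0, "dx": 0.017, "dy": -0.045, "dz": 0, "grip": 0}
    - {"rx": 0, "ry": 0, "rz": 0, "dx": 0.017, "dy": -0.045, "dz": 0, "grip": 0}
    - {"rx": 0, "ry": 0, "rz": 0, "dx": 0.017, "dy": -0.045, "dz": 0, "grip": 0}
    - {"rx": 0, "ry": 0, "rz": 0, "dx": 0.017, "dy": -0.045, "dz": 0, "grip": 0}
    - {"rx": 0, "ry": 0, "rz": 0, "dx": 0.017, "dy": -0.045, "dz": 0, "grip": 0}
    - {"rx": 0, "ry": 0, "rz": 0, "dx": 0.018, "dy": -0.045, "dz": 0, "grip": 0}
    - {"rx": 0, "ry": 0, "rz": 0, "dx": 0, "dy": 0, "dz": 0, "grip": 0}
    - {"rx": 0, "ry": 0, "rz": 0, "dx": 0, "dy": 0, "dz": 0, "grip": 0}

```text
time: 18.65
tool_pos: [0.6371, -0.0718, 0.1974]
tool_rot: [0.0, 0.838, 0.546, -0.0]
contact_force: [0.7, 0.3, -0.5]
grip_width: 0.0004
```

```bash
python3 - <<'E'
from plan import *
t,xa,F=state()
f=vision.grab_frame("wrist"); np.savez("pics/wrist11.npz",**f); print("cam",w(f,[0,0,0]))
c=proj(f,[[*AX,.056]])[0]; print(c)
g,a,r=polar(f,tuple(AX),.056,.05,.09,.0002,1)
p=cv2.rotate(g,cv2.ROTATE_90_COUNTERCLOCKWISE)
full=np.clip(f["color"].astype(float)*1.6,0,255).astype(np.uint8)
im=np.vstack([full[:330],cv2.resize(np.clip(p.astype(float)*2.2,0,255).astype(np.uint8),(560,250))]); cv2.imwrite("pics/w11.png",im)
E
```

```text
t 18.65 pos [ 0.6371 -0.0718  0.1974] xang 66.2 F [ 0.71  0.27 -0.46] j7 1.33 joints [-0.32  0.4   0.48  1.47 -0.19  1.31  1.33]
cam [ 0.56050897 -0.03794109  0.36026371]
[287.12513983 116.62900986]
```

View pics/w11.png

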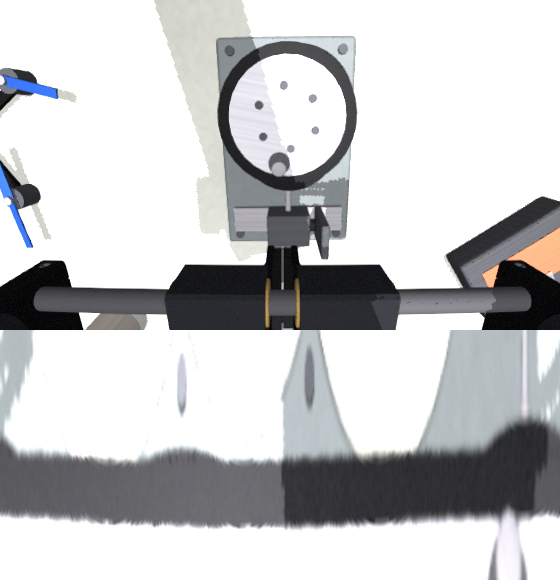

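Wrist view from above: guard centre at (287,117), rod at about x=288 below it. In the unwrap, the high spot peaks at column ~530 (340.7°), the rod is at ~524 (337°), and the false swell is at ~183 (117.6°). So the high spot looks about 3° past. I'll fit it properly.

```bash
cat > fit.py <<'E'
from plan import *
from scipy.optimize import least_squares
def rim(f,show=True):
    g,a,r=polar(f,tuple(AX),.056,.064,.084,.0001,1); s=cv2.GaussianBlur(g.mean(2).astype(np.float32),(9,3),0)
    d=np.degrees(a); e=[]
    for row in s:
        base=np.median(row[:30]); up=max(np.percentile(row,85),base+25); t=base+.5*(up-base)
        e.append(r[np.argmax(row>t)]*1e3)
    e=np.array(e)
    def fn(p):
        h=p[0]; m=lambda x:(x+180)%360-180
        model=p[0]+p[3]*np.cos(a)+p[4]*np.sin(a)
        for c,A,wd in ((p[1],p[2],30),(p[1]+137.5*p[6],p[5],24)):
            x=m(d-c); model=model+np.where(abs(x)<wd,A*.5*(1+np.cos(np.pi*x/wd)),0)
        return model-e
    best=None
    for s6 in (1,-1):
        q=least_squares(lambda p: fn(np.r_[p,s6]),[70,340,5,0,0,2],loss="soft_l1",f_scale=.3,x_scale=[1,5,1,1,1,1])
        print("fit sign",s6,q.x.round(2),"cost",round(q.cost,1))
    return d,e
E
python3 - <<'E'
from fit import *
f=dict(np.load("pics/wrist11.npz")); d,e=rim(f); print(e[::6].round(1)); print(e[300:].round(1))
# rod direction
g,a,r=polar(f,tuple(AX),.048,.078,.092,.0005,.5); s=g.mean(2).mean(1); k=(np.degrees(a)>325)&(np.degrees(a)<350)
print([(float(x),int(v)) for x,v in zip(np.degrees(a)[k].round(1),s[k])][::2])
E
```

```text
fit sign 1 [ 70.21 341.08   5.42   0.59  -0.35   1.62] cost 25.4
fit sign -1 [ 7.0350e+01  3.4055e+02  5.4400e+00  4.8000e-01 -2.0000e-01 -5.4000e-01] cost 32.2
[72.9 71.6 70.3 70.2 70.5 70.2 71.3 71.4 70.1 69.9 70.  69.6 69.7 69.5
 69.5 70.5 70.5 71.  70.9 71.  71.  70.9 70.5 70.3 69.6 69.8 69.6 69.8
 69.6 69.9 69.6 69.3 69.3 69.5 69.5 69.6 70.4 70.5 70.3 69.7 70.2 70.1
 70.4 70.2 70.4 71.9 71.5 70.4 70.5 70.6 70.7 70.8 71.1 72.9 74.  75.
 75.6 75.6 75.4 74.6]
[70.7 70.6 70.6 70.6 70.7 70.7 70.8 70.9 70.9 70.8 70.8 71.  71.1 71.4
 71.7 71.9 72.3 72.6 72.9 73.1 73.3 73.5 73.7 73.8 74.  74.3 74.6 74.7
 74.7 74.8 75.  75.1 75.2 75.3 75.3 75.4 75.6 75.6 75.6 75.7 75.8 75.8
 75.6 75.6 75.7 75.8 75.8 75.6 75.4 75.4 75.3 75.2 75.1 74.9 74.6 74.5
 74.5 74.2 73.9 73.7]
[(325.5, 85), (326.5, 85), (327.5, 85), (328.5, 85), (329.5, 85), (330.5, 85), (331.5, 85), (332.5, 85), (333.5, 85), (334.5, 81), (335.5, 92), (336.5, 107), (337.5, 104), (338.5, 90), (339.5, 80), (340.5, 84), (341.5, 84), (342.5, 85), (343.5, 85), (344.5, 86), (345.5, 99), (346.5, 109), (347.5, 111), (348.5, 108), (349.5, 108)]
```

The fit puts the high spot at 341° and the rod at 337.1°, so it is about 4° past. I'll nudge it back from the other side of the pin, starting 30 mm clear of it.

apply_moves:
  series:
    - {"rx": 0, "ry": 0, "rz": -5.6, "dx": -0.0115, "dy": 0.019, "dz": 0, "grip": 0}
    - {"rx": 0, "ry": 0, "rz": -5.6, "dx": -0.0115, "dy": 0.019, "dz": 0, "grip": 0}
    - {"rx": 0, "ry": 0, "rz": 0, "dx": 0, "dy": 0, "dz": -0.02, "grip": 0}
    - {"rx": 0, "ry": 0, "rz": 0, "dx": 0, "dy": 0, "dz": -0.04, "grip": 0}
    - {"rx": 0, "ry": 0, "rz": 0, "dx": 0, "dy": 0, "dz": -0.04, "grip": 0}
    - {"rx": 0, "ry": 0, "rz": 0, "dx": 0, "dy": 0, "dz": -0.02, "grip": 0}
    - {"rx": 0, "ry": 0, "rz": 0, "dx": 0, "dy": 0, "dz": 0, "grip": 0}

```text
time: 19.4
tool_pos: [0.6122, -0.0288, 0.0745]
tool_rot: [-0.001, 0.885, 0.465, -0.002]
contact_force: [0.0, -0.5, -0.3]
grip_width: 0.0006
```

```bash
python3 - <<'E'
from plan import *
t,xa,F=state()
print("w11 holes",holes(dict(np.load("pics/wrist11.npz"))))
f=vision.grab_frame("wrist"); np.savez("pics/wrist12.npz",**f); print("holes",holes(f)); cv2.imwrite("pics/w12.png",f["color"])
u=np.radians(xa); T=np.array([np.cos(u),np.sin(u)]); d=t[:2]-AX; print("along",d@T,"rad",d@[T[1],-T[0]])
E
```

```text
t 19.4 pos [ 0.6122 -0.0288  0.0745] xang 55.5 F [ 0.05 -0.5  -0.31] j7 1.11 joints [-0.4   0.46  0.47  1.68 -0.23  1.07  1.11]
w11 holes [(np.float64(41.0), 12), (np.float64(102.0), 13), (np.float64(164.0), 14), (np.float64(224.6), 9), (np.float64(284.2), 9), (np.float64(341.9), 10)]
holes [(np.float64(225.4), 10), (np.float64(284.1), 11), (np.float64(341.5), 9)]
along 0.03280556843247174 rad 0.04085965614190201
```

View pics/w12.png

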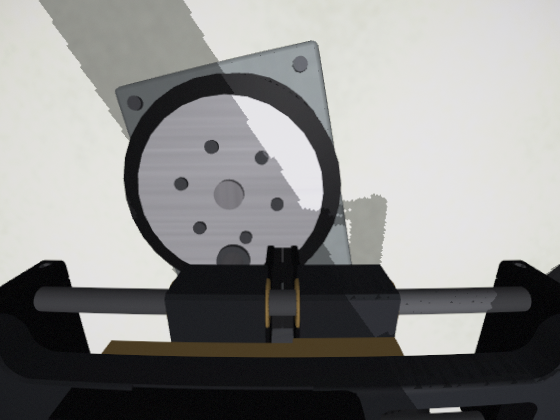

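The pin and five faceplate holes are clearly visible in this wrist view; the pin sits at about (233,260), left of the fingers. The holes let me track rotation while pushing. Closing the gap gently.

apply_moves:
  series:
    - {"rx": 0, "ry": 0, "rz": 0, "dx": -0.0011, "dy": -0.0017, "dz": 0, "grip": 0}
    - {"rx": 0, "ry": 0, "rz": 0, "dx": -0.0011, "dy": -0.0017, "dz": 0, "grip": 0}
    - {"rx": 0, "ry": 0, "rz": 0, "dx": -0.0011, "dy": -0.0017, "dz": 0, "grip": 0}
    - {"rx": 0, "ry": 0, "rz": 0, "dx": -0.0011, "dy": -0.0017, "dz": 0, "grip": 0}
    - {"rx": 0, "ry": 0, "rz": 0, "dx": -0.0011, "dy": -0.0017, "dz": 0, "grip": 0}
    - {"rx": 0, "ry": 0, "rz": 0, "dx": -0.0011, "dy": -0.0017, "dz": 0, "grip": 0}
    - {"rx": 0, "ry": 0, "rz": 0, "dx": 0, "dy": 0, "dz": 0, "grip": 0}

```text
time: 20.15
tool_pos: [0.6078, -0.0408, 0.0774]
tool_rot: [-0.0, 0.886, 0.464, -0.0]
contact_force: [0.3, -0.6, 0.1]
grip_width: 0.0
```

apply_moves:
  series:
    - {"rx": 0, "ry": 0, "rz": 0, "dx": -0.0006, "dy": -0.0008, "dz": 0, "grip": 0}
    - {"rx": 0, "ry": 0, "rz": 0, "dx": -0.0006, "dy": -0.0008, "dz": 0, "grip": 0}
    - {"rx": 0, "ry": 0, "rz": 0, "dx": -0.0006, "dy": -0.0008, "dz": 0, "grip": 0}

```text
time: 20.45
tool_pos: [0.6061, -0.0428, 0.0773]
tool_rot: [-0.0, 0.885, 0.465, -0.0]
contact_force: [0.6, 0.3, -0.5]
grip_width: 0.0003
```

```bash
python3 - <<'E'
from plan import *
t,xa,F=state()
f=vision.grab_frame("wrist"); np.savez("pics/wrist13.npz",**f); print("holes",holes(f))
u=np.radians(xa); T=np.array([np.cos(u),np.sin(u)]); d=t[:2]-AX; print("along",d@T,"rad",d@[T[1],-T[0]],"Ft",F[:2]@T)
E
```

```text
t 20.45 pos [ 0.6061 -0.0428  0.0773] xang 55.4 F [ 0.6   0.33 -0.51] j7 1.13 joints [-0.38  0.44  0.48  1.7  -0.23  1.06  1.13]
holes [(np.float64(39.1), 11), (np.float64(101.6), 13), (np.float64(225.3), 9), (np.float64(284.3), 11), (np.float64(342.0), 9)]
along 0.017946504633525727 rad 0.04375049722376622 Ft 0.6159245270999824
```

apply_moves:
  series:
    - {"rx": 0, "ry": 0, "rz": 0, "dx": -0.0006, "dy": -0.0008, "dz": 0, "grip": 0}
    - {"rx": 0, "ry": 0, "rz": 0, "dx": -0.0006, "dy": -0.0008, "dz": 0, "grip": 0}
    - {"rx": 0, "ry": 0, "rz": 0, "dx": -0.0006, "dy": -0.0008, "dz": 0, "grip": 0}

```text
time: 20.8
tool_pos: [0.6048, -0.0446, 0.0774]
tool_rot: [-0.0, 0.885, 0.465, 0.001]
contact_force: [2.9, 3.6, -0.1]
grip_width: 0.0004
```

apply_moves:
  series:
    - {"rx": 0, "ry": 0, "rz": 0, "dx": -0.0006, "dy": -0.0008, "dz": 0, "grip": 0}
    - {"rx": 0, "ry": 0, "rz": 0, "dx": -0.0006, "dy": -0.0008, "dz": 0, "grip": 0}

```text
time: 21.0
tool_pos: [0.6041, -0.0455, 0.0775]
tool_rot: [-0.0, 0.885, 0.465, 0.001]
contact_force: [6.0, 5.5, -3.3]
grip_width: 0.0003
```

```bash
cat > chk.py <<'E'
from plan import *
t,xa,F=state()
f=vision.grab_frame("wrist"); h=holes(f); print("holes",[(float(a),int(b)) for a,b in h])
u=np.radians(xa); T=np.array([np.cos(u),np.sin(u)]); d=t[:2]-AX; print("along",d@T,"rad",d@[T[1],-T[0]],"Ft",F[:2]@T)
E
python3 chk.py
```

```text
t 21.0 pos [ 0.6041 -0.0455  0.0775] xang 55.4 F [ 5.95  5.51 -3.35] j7 1.14 joints [-0.38  0.44  0.48  1.7  -0.23  1.06  1.14]
holes [(101.5, 12), (225.4, 10), (284.3, 10), (341.8, 10)]
along 0.014535480223210932 rad 0.04363066325462762 Ft 7.91184741716738
```

apply_moves:
  series:
    - {"rx": 0, "ry": 0, "rz": 0, "dx": -0.0006, "dy": -0.0008, "dz": 0, "grip": 0}
    - {"rx": 0, "ry": 0, "rz": 0, "dx": -0.0006, "dy": -0.0008, "dz": 0, "grip": 0}

```text
time: 21.25
tool_pos: [0.6032, -0.0468, 0.0776]
tool_rot: [-0.0, 0.885, 0.465, 0.001]
contact_force: [6.7, 5.2, -2.2]
grip_width: 0.0008
```

```bash
python3 chk.py
```

```text
t 21.25 pos [ 0.6032 -0.0468  0.0776] xang 55.5 F [ 6.66  5.19 -2.24] j7 1.14 joints [-0.38  0.43  0.48  1.7  -0.23  1.06  1.14]
holes [(37.4, 18), (99.3, 9), (223.2, 9), (282.6, 11), (340.1, 9)]
along 0.01293724785920489 rad 0.043655216135283656 Ft 8.045751031170944
```

apply_moves:
  series:
    - {"rx": 0, "ry": 0, "rz": 0, "dx": -0.0004, "dy": -0.0006, "dz": 0, "grip": 0}
    - {"rx": 0, "ry": 0, "rz": 0, "dx": -0.0004, "dy": -0.0006, "dz": 0, "grip": 0}

```text
time: 21.5
tool_pos: [0.6023, -0.0482, 0.0776]
tool_rot: [-0.0, 0.885, 0.465, 0.001]
contact_force: [5.9, 5.1, -2.4]
grip_width: 0.0005
```

```bash
python3 chk.py
```

```text
t 21.5 pos [ 0.6023 -0.0482  0.0776] xang 55.5 F [ 5.95  5.12 -2.41] j7 1.14 joints [-0.38  0.43  0.48  1.71 -0.22  1.06  1.14]
holes [(31.3, 12), (220.9, 9), (280.3, 11), (337.7, 10)]
along 0.011285185531421967 rad 0.04369613417831349 Ft 7.587574465057109
```

apply_moves:
  series:
    - {"rx": 0, "ry": 0, "rz": 0, "dx": 0.006, "dy": 0.008, "dz": 0, "grip": 0}
    - {"rx": 0, "ry": 0, "rz": 0, "dx": 0.008, "dy": 0.012, "dz": 0, "grip": 0}
    - {"rx": 0, "ry": 0, "rz": 0, "dx": 0, "dy": 0, "dz": 0.04, "grip": 0}
    - {"rx": 0, "ry": 0, "rz": 0, "dx": 0, "dy": 0, "dz": 0.04, "grip": 0}
    - {"rx": 0, "ry": 0, "rz": 5.6, "dx": 0.01, "dy": -0.02, "dz": 0.04, "grip": 0}
    - {"rx": 0, "ry": 0, "rz": 5.6, "dx": 0.011, "dy": -0.02, "dz": 0, "grip": 0}
    - {"rx": 0, "ry": 0, "rz": 0, "dx": 0, "dy": 0, "dz": 0, "grip": 0}
    - {"rx": 0, "ry": 0, "rz": 0, "dx": 0, "dy": 0, "dz": 0, "grip": 0}

```text
time: 22.35
tool_pos: [0.636, -0.0692, 0.1967]
tool_rot: [-0.0, 0.836, 0.548, -0.001]
contact_force: [0.6, 0.7, 0.1]
grip_width: 0.0007
```

```bash
python3 - <<'E'
from fit import *
state(); f=vision.grab_frame("wrist"); np.savez("pics/wrist14.npz",**f); print([(float(a),int(b)) for a,b in holes(f)])
d,e=rim(f); print(e[300:].round(1))
# template shift of the rim profile vs wrist11 for rotation
e0=rim(dict(np.load("pics/wrist11.npz")))[1]
g,a,r=polar(f,tuple(AX),.048,.078,.092,.0005,.5); s=g.mean(2).mean(1); k=(np.degrees(a)>333)&(np.degrees(a)<342)
print([(float(x),int(v)) for x,v in zip(np.degrees(a)[k].round(1),s[k])])
E
```

```text
t 22.35 pos [ 0.636  -0.0692  0.1967] xang 66.5 F [0.6  0.71 0.08] j7 1.33 joints [-0.33  0.4   0.48  1.48 -0.19  1.31  1.33]
[(35.4, 14), (96.5, 10), (158.9, 12), (219.9, 10), (279.2, 12), (335.2, 13)]
fit sign 1 [ 70.2  335.34   5.41   0.54  -0.36   1.69] cost 27.3
fit sign -1 [ 7.0330e+01  3.3529e+02  5.4600e+00  4.1000e-01 -2.3000e-01 -7.0000e-01] cost 33.6
[70.6 70.8 70.9 70.9 70.8 70.7 70.8 71.  71.3 71.6 71.9 72.1 72.5 72.9
 73.1 73.3 73.4 73.6 73.8 74.  74.2 74.4 74.6 74.7 74.9 75.  75.1 75.3
 75.4 75.5 75.5 75.5 75.6 75.7 75.7 75.7 75.7 75.6 75.6 75.5 75.5 75.5
 75.4 75.3 75.3 75.2 75.1 75.  75.2 75.2 74.9 74.6 74.1 74.  74.  73.9
 73.6 73.4 73.1 73. ]
fit sign 1 [ 70.21 341.08   5.42   0.59  -0.35   1.62] cost 25.4
fit sign -1 [ 7.0350e+01  3.4055e+02  5.4400e+00  4.8000e-01 -2.0000e-01 -5.4000e-01] cost 32.2
[(333.5, 85), (334.0, 84), (334.5, 85), (335.0, 87), (335.5, 94), (336.0, 100), (336.5, 106), (337.0, 108), (337.5, 104), (338.0, 98), (338.5, 88), (339.0, 82), (339.5, 80), (340.0, 84), (340.5, 84), (341.0, 84), (341.5, 84)]
```

```bash
python3 - <<'E'
from plan import *
f=vision.grab_frame("wrist"); print([(float(a),int(b)) for a,b in holes(f)])
print(ticket.sign_off()); state()
E
```

```text
[(35.5, 14), (96.3, 11), (158.3, 10), (219.6, 9), (279.1, 11), (335.1, 10)]
the job is handed in; nothing more can be done
None
the job is handed in; nothing more can be done
```

The job is handed in at about 22 s: the carriage is home, and the guard's highest spot stands under the pointer to within about 2°. I viewed 9 pictures.

- **Carriage:** I pushed it by the plate until the force rose from about 5 N to 12 N at the stop. A later picture put it at (0.666, -0.078), against (0.668, -0.078) expected when home.
- **Guard:** I pushed the pin round with closed fingers at up to about 0.11 turn/s.
    - **Feel:** The push force was about 6.5 N on the plain rim, rose to about 9 N on the climb, and fell back to 6.6 N at the top.
    - **Nudge back:** A close picture then showed it about 4° too far, so I nudged it back from the other side of the pin.
- **Last checks:**
    - **High spot:** The rim fit puts the high spot at 335.3° and the pointer rod at 337.0°, so it is about 1.6° short. The false swell shows about 137° away, where it should be.
    - **Rest:** The faceplate holes did not move between the last two pictures, and the arm is clear of everything.
- **Disagreement:** The force during the nudge back was still about 1 N above plain (7.6 N) when I stopped. That suggests the high spot was still slightly past the pointer then, while the picture taken after letting go says slightly short. I left it between the two.
- **Not checked:** I only turned the guard about 153°, not a full turn, so the false swell was told apart by the pictures and not by feel. I kept clear of the other things on the desk but did not look at them again at the end.

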